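# Pull down a locker's spring hatch with a hook pole

### The arm

A 7-joint arm with a two-finger parallel gripper is mounted at the origin on a cart in front of the work surface, level with it; the furniture and walls round the work are solid. World frame = base frame: x ahead of the robot, y to its left, z up, the work surface at z = 0. Lengths are in m, angles in rad, forces in N, time in s.
With the tool pointing down it reaches from about 0.425 to 0.925 m from the base axis. Payload 6.8 kg.
Tool frame: the origin (TCP) lies midway between the tips of the shut fingers; the grasp point (between the pads) lies behind it (arm.pinch_z is the z of the grasp point in the tool frame, in m); z points along the fingers, y is the line along which they close (so a half turn about z gives the same grasp; the last joint's range is limited). The gripper opens to 85 mm and grips with 20 to 120 N. Pads are 22 mm wide; open, the fingers measure 114 mm over their backs; the gripper's body (76 mm by 85 mm) begins 54 mm behind the grasp point. The pads swing forward as they close: fully open they stand 13 mm farther back than shut.
Start: joints at [-1.217, 0.477, 0.022, 1.555, -0.011, 1.109, -0.083], TCP at [0.301, 0.604, 0.192] pointing down, gripper open.
Joint ranges: [-2.96, 2.96], [-0.34, 2.1], [-1.41, 1.46], [0.24, 2.44], [-1.37, 4.51], [0.17, 1.92], [-2.96, 2.96]. Speed limits (rad/s): [2.39, 2.39, 3.14, 3.14, 3.14, 3.14, 3.14].

### API

Orientations are given as a unit quaternion [w, x, y, z].
In Python, from cell import arm gives the robot as it stands.
- The arm moves only by the tool apply_moves, never from a script. Its argument "motion" is a list of rows, each an object of numbers: "hand": the opening in per cent of the stroke, from 0 (shut) to 100 (fully open); "dx", "dy", "dz": the shift along the tool's x, y, z in mm; "yaw": the turn about the tool's z in rad. In form: [{"hand": .., "dx": .., "dy": .., "dz": .., "yaw": ..}, ...]. A call has 1 to 10 rows; each row is the pose to reach, as a shift and turn from the pose commanded when the call began, along the tool's axes at that moment; what a row does not reach only later rows make up. A row lasts 1/10 s, in which the tool goes at most 50 mm and 8.59 degrees, less where a joint would pass 70% of its speed; a pose out of reach is approached as far as the arm can. A call with a gripper value outside its range is refused whole. The fingers move at their own pace and stop on an object; "force" is the grip in N (left out, the last holds). Time passes only in rows, so rows that repeat a pose let the fingers close. It gives the time, the measured TCP pose, the force, the opening and the grip force at its end, in the units of the state.
- arm.get_state(): the state, without advancing time (a new reading comes with each control period).
- arm.snapshot(name): name is "scene" or "side" or "wrist"; returns the picture (480x640x3 uint8, blue, green, red); there is no depth.
- arm.camera_model(name): a dict with "fx", "fy", "cx", "cy" (pixels), "xyz" and "attitude" of the camera in the world. Camera axes: x right, y down, z forward; pixel columns grow to the right and rows downward; lengths in m; the calibration is good to about 2 mm. The wrist camera is an equidistant fisheye: a pixel r from the principal point sees the ray r / f radians off the axis. A picture is of the moment at which its call begins: read the wrist's pose just before it. camera_model takes no time and is no camera call; for the wrist camera it gives the pose at the moment of the call.
- arm.job_done(): hands the job in; it is judged then, once.
Trained networks look in the newest picture that a camera, given by its name, has taken for a name from the list of things; names that differ only in an ending like _2 or _b are one class to them, and where a whole thing is asked for, a point or a joint stands for the part that bears it (a point fixed in the world has none). Each returns a list of dicts, best first, with "p" (0 to 1); they miss things now and then, are a little off and sometimes report something else, mostly with a low value. They report only what shows in the picture. A call takes as long as a camera call.
- arm.look_for(name, camera): "position" ([row, column] in pixels, amid what is visible of it).
- arm.spot_point(name, camera): "position" ([row, column] in pixels: a listed point, or the origin of a listed thing).
The state is a dict: "clock": time; "joint_pos": joint angles; "joint_vel": joint speeds; "joint_torque": joint torques, N m; "position": TCP position; "ee_rot": TCP orientation; "ft_force": force on the tool from outside, world axes, zero at the start; "wrist_torque": the same for the moment, N m; "opening": finger opening in m; "finger_force": force on a finger pad.
Only numpy, scipy, OpenCV 4.12 (cv2) and the standard library are available. Lean on these libraries where they do the work, as an engineer would, in place of code of your own. Each camera call takes 0.05 s, during which the arm holds its last target. There are 200 camera calls.

### The job

Take the hook pole from its cradle, put its hook through the high ring of the locker's hatch, and pull the hatch down until you feel it click into its catch and it stays down by itself; stop there, and do not haul on it once it is against its stop. Work the hatch with the pole only, then unhook it and lay the pole back in its cradle the way it lay. Leave everything else on the desk alone.

Things in the scene. Friction and masses are not known exactly. Their poses are not given: they have to be found in the camera images.
- pole: Hook pole, 130 g, origin under its grip's middle: square wooden grip 110 x 22 x 22 mm, then a steel rod of 8 mm diameter to 115 mm ahead (+x) of the grip's centre, where it turns at a right angle to +y: a prong 30 mm long, ending in a tip bent back 5 mm towards the grip (all ends 39 mm from the centre line). It lies loose in the cradle.
- pole_grip (a point): Centre of the pole's grip (grasp 22 mm wide). x runs along the pole towards the hook, y is the side to which the prong points, z is up as it lies in the cradle.
- pole_hook (a point): Middle of the prong of the pole's hook, at (115, 16, 0) mm from pole_grip in the pole's axes; same axes.
- cradle_seat (a point): Where the grip's centre lies when the pole is home, 61 mm above the desk; x along the lying pole towards its hook, z up. The grey cradle is fixed. Its two forks, 10 mm thick, are at x = -44 and +44 mm; each has a floor 50 mm above the desk and two cheeks 30 mm apart in y, up to 76 mm above the desk, flared at the top. Fingers have 78 mm between the forks, down to an 8 mm base plate.
- locker: Grey locker, 260 wide, 120 deep, 310 mm high, fixed to the desk; origin on the desk under the middle of its front, -x out of its front. Its white hatch, 254 wide, 203 high, closes the front above the hinge line. A steel quadrant of 132 mm radius stands forward from its +y flank beside the hatch and carries a black spring catch, clamped anywhere along it.
- hatch_hinge (a point): Middle of the hinge line at the lower edge of the hatch, 100 mm above the desk. Fixed axes of the locker: -x out of its front, y along the hinge line, z up.
- ring (a point): Centre of the steel ring on the hatch: hole 24 mm, wire 6 mm. The axis of the hole is y (sideways, parallel to the hinge line). It stands 32 mm in front of the hinge line and 160 mm above it when the hatch is shut; the hatch's face is 13 mm in front of the hinge line. Axes turn with the hatch: -x out of its face, z from the hinge to its upper edge.
- hatch (a joint): Hatch angle, rad: 0 shut (upright), growing as its top comes forward and down. A spring pulls it shut (2 to 4 N at the ring) unless latched. The catch holds it at an unmeasured angle, 0.50 to 1.04, to be felt: in the last 0.12 rad the pull at the ring rises to about 7 to 13 N, drops at the click, and at once meets a hard stop; then it stays. Over 20 N at the ring does damage.
- cup_04: lidded specimen cup, 58 mm across, 65 high, right side of the desk; origin under its centre. To be left alone.
- cup_05: lidded specimen cup, same size; origin under its centre. To be left alone.
- cup_14: lidded specimen cup, same size; origin under its centre. To be left alone.
- cup_24: lidded specimen cup, same size; origin under its centre. To be left alone.
- cup_00: lidded specimen cup, same size, near the desk's front right; origin under its centre. To be left alone.
- bottle_mid (a point): water bottle, 53 mm across, 184 high, half-way up, on the left. To be left alone.
- stapler_mid (a point): stapler 133 x 37 x 54 mm, half-way up. To be left alone.
- stamp_mid (a point): hand stamp 41 x 60 x 92 mm, half-way up. To be left alone.
- phone_mid (a point): phone 150 x 71 x 8 mm lying flat. To be left alone.

How it is judged:
By the outcome, as a careful person would: the job done as asked, in the order asked, and still so for the second after the job is handed in, with the robot touching nothing.
It also fails if it takes over 64 s, if anything falls off the work surface, if the arm or the gripper's body presses on something with over 40 N, if the wrist force passes 120 N, or if a joint passes its speed limit or range.

## Working session

There is one attempt and no reset: what is moved stays moved. The work goes in short steps, Python scripts to look and compute and a tool call to move; the robot and the scene stay as the last step left them, time stands still between calls to the robot, and variables do not carry over. Pictures are saved under pics/ and viewed, at most 10 in all, crops included, and the job is handed in when it is done.

Besides the shell and the picture viewer there is one more tool, called by a JSON object that holds its "fn" and its "kwargs". apply_moves: Moves the arm, as the interface text tells. Its arguments: {"type":"object","properties":{"motion":{"type":"array"},"force":{"type":"number"}},"required":["motion"]}

```bash
ls; mkdir -p pics; cat > h.py <<'E'
import numpy as np, cv2
from cell import arm
from scipy.spatial.transform import Rotation as R
def rot(q): q=np.asarray(q,float); return R.from_quat(q[[1,2,3,0]]) if q.shape==(4,) else R.from_matrix(q)
def ray(cam,rc,m=None):
    m=m or arm.camera_model(cam); r,c=rc
    x=(c-m['cx'])/m['fx']; y=(r-m['cy'])/m['fy']
    if cam=='wrist':
        t=np.hypot(x,y); d=np.array([np.sin(t)*x/(t+1e-12),np.sin(t)*y/(t+1e-12),np.cos(t)])
    else: d=np.array([x,y,1.])
    return np.array(m['xyz']), rot(m['attitude']).apply(d/np.linalg.norm(d))
def atz(o,d,z): return o+d*(z-o[2])/d[2]
def tri(rs):
    A=0;b=0
    for o,d in rs:
        P=np.eye(3)-np.outer(d,d); A=A+P; b=b+P@o
    p=np.linalg.solve(A,b)
    return p,[np.linalg.norm((np.eye(3)-np.outer(d,d))@(p-o)) for o,d in rs]
def proj(cam,p,m=None):
    m=m or arm.camera_model(cam); v=rot(m['attitude']).inv().apply(np.array(p)-m['xyz'])
    if cam=='wrist':
        t=np.arctan2(np.hypot(v[0],v[1]),v[2]); n=np.hypot(v[0],v[1]); v=np.array([v[0]/n*t,v[1]/n*t,1])
    return [m['fy']*v[1]/v[2]+m['cy'], m['fx']*v[0]/v[2]+m['cx']]
E
python3 - <<'E'
from h import *
print(arm.get_state(), arm.pinch_z)
for c in ['scene','side','wrist']:
    print(c,arm.camera_model(c)); cv2.imwrite(f'pics/{c}0.png',arm.snapshot(c))
    for n in ['pole_grip','pole_hook','cradle_seat','locker','hatch_hinge','ring']:
        try: print(n,[(np.round(k['position'],1).tolist(),round(k['p'],2)) for k in arm.spot_point(n,c)[:2]])
        except Exception as e: print(n,e)
E
```

```text
pics
{'clock': 0.0, 'joint_pos': array([-1.21710883,  0.47779726,  0.02236401,  1.55646727, -0.01154434,
        1.10928527, -0.08312944]), 'joint_vel': array([-0.00088515,  0.00207687, -0.00096755, -0.00046866, -0.00070211,
        0.00010574,  0.00014857]), 'joint_torque': array([-5.51400117e-04, -5.96452117e+01,  1.60792306e+00, -2.81198001e+01,
        1.25671917e-02,  9.49886598e-03, -9.33218388e-06]), 'position': array([0.30046699, 0.60368988, 0.19062147]), 'ee_rot': array([-1.56531470e-04,  2.28871570e-01,  9.73456197e-01, -9.01079418e-04]), 'ft_force': array([-0.66055608,  0.20486467, -0.20173346]), 'wrist_torque': array([ 0.00678725,  0.05273628, -0.02953053]), 'finger_force': 0.0, 'opening': 0.08546489318971862} -0.0187
scene {'fx': 477.62772768506477, 'fy': 477.62772768506477, 'cx': 331.9289859241515, 'cy': 238.25286698720365, 'xyz': array([-0.45275876,  0.9042887 ,  0.92863661]), 'attitude': array([ 0.21747266, -0.36255278,  0.79239276, -0.43974405])}
pole_grip [([240.5, 408.8], 0.49)]
pole_hook [([229.0, 380.6], 0.61), ([242.7, 406.1], 0.59)]
cradle_seat [([239.7, 410.2]
[... 286 characters left out ...]
, -1.05861421,  1.01228698]), 'attitude': array([-0.45820464,  0.88402938, -0.08539022,  0.03534234])}
pole_grip [([366.9, 315.6], 0.81)]
pole_hook [([353.7, 366.0], 0.76), ([407.3, 407.5], 0.16)]
cradle_seat [([363.3, 315.4], 0.76)]
locker [([252.2, 351.8], 0.73)]
hatch_hinge [([219.1, 354.7], 0.79)]
ring [([176.8, 345.5], 0.63)]
wrist {'fx': 371.64829954431775, 'fy': 371.64829954431775, 'cx': 327.3961236480307, 'cy': 241.8881754992963, 'xyz': array([0.23318868, 0.63721004, 0.37426516]), 'attitude': array([0.12560079, 0.84106587, 0.52050892, 0.07683173])}
pole_grip [([467.9, 18.6], 0.63)]
pole_hook []
cradle_seat [([468.4, 14.0], 0.77)]
locker [([420.8, 292.4], 0.61)]
hatch_hinge []
ring []
```

View pics/scene0.png

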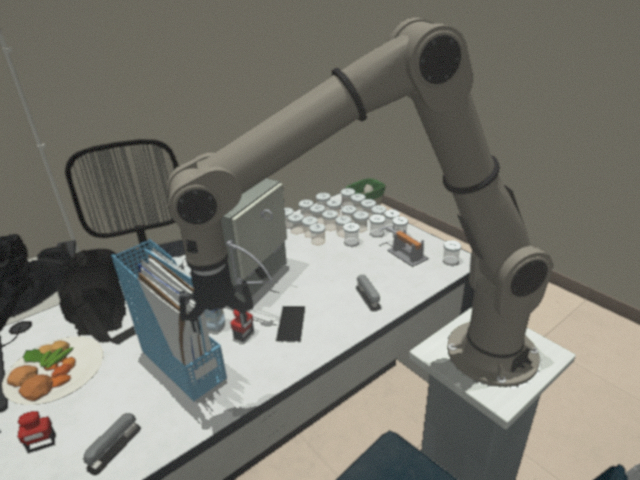

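View pics/side0.png

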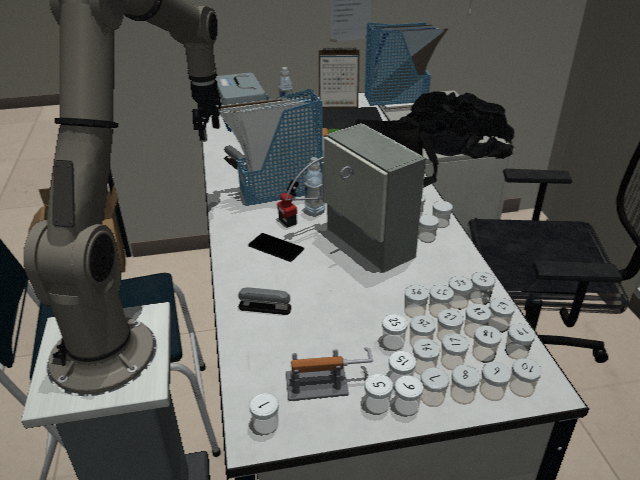

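```bash
python3 - <<'E'
from h import *
S={'pole_grip':((240.5,408.8),(366.9,315.6)),'seat':((239.7,410.2),(363.3,315.4)),'hook':((229,380.6),(353.7,366)),'hinge':((257.4,265.4),(219.1,354.7)),'ring':((284,267.4),(176.8,345.5)),'locker':((283.2,268.1),(252.2,351.8))}
for n,(a,b) in S.items():
    p,e=tri([ray('scene',a),ray('side',b)]); print(n,p.round(4),np.round(e,4))
E
```

```text
pole_grip [ 0.4701 -0.1885  0.0574] [0.0003 0.0003]
seat [ 0.4673 -0.1877  0.0646] [0.0032 0.0032]
hook [ 0.5867 -0.1709  0.0581] [0.0034 0.0034]
hinge [0.6639 0.274  0.1027] [0.0047 0.0047]
ring [0.6092 0.3525 0.1355] [0.0754 0.0754]
locker [ 0.6613  0.2727 -0.003 ] [0.0011 0.0011]
```

The scene view shows the pole in its cradle on the right, with cups near the hook. The side view shows the locker at (375,200), with its ring at about (347,172) and the hook prong at (370,355). Next I'll measure the locker's corners.

```bash
python3 - <<'E'
from h import *
im=cv2.imread('pics/side0.png')
a=cv2.resize(im[100:280,270:450],(600,600),interpolation=cv2.INTER_CUBIC)
cv2.imwrite('pics/crop1.png',a)
for rc in [(137,325),(124,365),(160,424),(176,382)]:
    print(rc,atz(*ray('side',rc),0.31).round(4))
for n in ['bottle_mid','stapler_mid','stamp_mid','phone_mid','cup_04','cup_05','cup_14','cup_00','cup_24']:
    for c,z in [('side',{'bottle_mid':.092,'stapler_mid':.027,'stamp_mid':.046,'phone_mid':.004}.get(n,0))]:
        k=arm.spot_point(n,c)
        print(n,[(np.round(q['position'],0).tolist(),round(q['p'],2),atz(*ray(c,q['position']),z).round(3).tolist()) for q in k[:3]])
E
```

```text
(137, 325) [0.6058 0.3774 0.31  ]
(124, 365) [0.7302 0.434  0.31  ]
(160, 424) [0.8192 0.1976 0.31  ]
(176, 382) [0.696  0.1419 0.31  ]
bottle_mid [([186.0, 311.0], 0.61, [0.586, 0.502, 0.092]), ([369.0, 319.0], 0.17, [0.47, -0.227, 0.092])]
stapler_mid [([298.0, 263.0], 0.87, [0.387, 0.091, 0.027])]
stamp_mid [([210.0, 292.0], 0.86, [0.518, 0.452, 0.046]), ([250.0, 354.0], 0.47, [0.65, 0.214, 0.046])]
phone_mid [([246.0, 279.0], 0.85, [0.461, 0.335, 0.004]), ([185.0, 313.0], 0.24, [0.62, 0.652, 0.004])]
cup_04 [([408.0, 406.0], 0.88, [0.642, -0.284, 0.0]), ([378.0, 398.0], 0.86, [0.649, -0.203, 0.0]), ([425.0, 266.0], 0.86, [0.352, -0.272, 0.0])]
cup_05 [([408.0, 406.0], 0.88, [0.642, -0.284, 0.0]), ([378.0, 398.0], 0.86, [0.649, -0.203, 0.0]), ([425.0, 266.0], 0.86, [0.352, -0.272, 0.0])]
cup_14 [([408.0, 406.0], 0.88, [0.642, -0.284, 0.0]), ([378.0, 398.0], 0.86, [0.649, -0.203, 0.0]), ([425.0, 266.0], 0.86, [0.352, -0.272, 0.0])]
cup_00 [([408.0, 406.0], 0.88, [0.642, -0.284, 0.0]), ([378.0, 398.0], 0.86, [0.649, -0.203, 0.0]), ([425.0, 266.0], 0.86, [0.352, -0.272, 0.0])]
cup_24 [([408.0, 406.0], 0.88, [0.642, -0.284, 0.0]), ([378.0, 398.0], 0.86, [0.649, -0.203, 0.0]), ([425.0, 266.0], 0.86, [0.352, -0.272, 0.0])]
```

View pics/crop1.png

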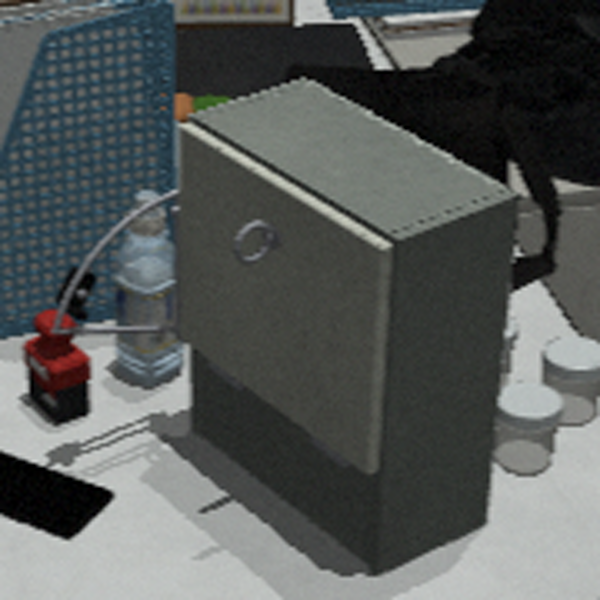

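Ring is at pixel (346.5,172.3) in the side view. The hatch faces the robot, and the quadrant is on the far left flank. I'll go over to the cradle by a high route.

{"fn": "apply_moves", "kwargs": {"motion": [{"hand": 100, "dz": -50}, {"hand": 100, "dz": -100}, {"hand": 100, "dz": -150}, {"hand": 100, "dz": -200}, {"hand": 100, "dx": -50, "dy": -38, "dz": -210}, {"hand": 100, "dx": -90, "dy": -68, "dz": -210, "yaw": -0.1}, {"hand": 100, "dx": -130, "dy": -98, "dz": -210, "yaw": -0.2}, {"hand": 100, "dx": -170, "dy": -128, "dz": -210, "yaw": -0.3}, {"hand": 100, "dx": -210, "dy": -160, "dz": -210, "yaw": -0.4}, {"hand": 100, "dx": -250, "dy": -192, "dz": -210, "yaw": -0.46}]}}

```text
invalid input at $.motion[0]: expected keys hand, dx, dy, dz, yaw
```

```bash
cat >> h.py <<'E'
def tool(target,ang=None):
    """mm shift and yaw in tool axes to reach world target; ang = wanted world angle of tool y"""
    s=arm.get_state(); r=rot(s['ee_rot']); d=r.inv().apply(np.array(target)-s['position'])*1000
    yv=r.apply([0,1,0]); a=np.arctan2(yv[1],yv[0])
    return d.round(1), None if ang is None else round(float(-((ang-a+np.pi)%(2*np.pi)-np.pi)),3)
def st():
    s=arm.get_state(); r=rot(s['ee_rot']); yv=r.apply([0,1,0]); zv=r.apply([0,0,1])
    print('t',round(s['clock'],2),'pos',s['position'].round(4),'yang',round(float(np.arctan2(yv[1],yv[0])),4),'z',zv.round(3),'F',s['ft_force'].round(1),'T',s['wrist_torque'].round(2),'op',round(s['opening'],4),'ff',round(s['finger_force'],1),'q',s['joint_pos'].round(2))
E
python3 - <<'E'
from h import *
st(); print(tool([.50,-.19,.35],np.pi/2), tool([.53,.12,.4],np.pi/2))
print('ring',[atz(*ray('side',(172.3,346.5)),z).round(4) for z in (.26,)])
cv2.imwrite('pics/scene1.png',arm.snapshot('scene'))
for n in ['ring','hatch_hinge','locker']: print(n,arm.spot_point(n,'scene')[:2])
E
```

```text
t 1.5 pos [0.3007 0.6043 0.1916] yang 1.109 z [-0.  0. -1.] F [-0.2  0.9 -0.7] T [ 0.02  0.01 -0.  ] op 0.0854 ff 0.0 q [-1.22  0.48  0.02  1.56 -0.01  1.11 -0.08]
(array([-532.3, -622.3, -158.4]), -0.462) (array([-421. , -331.4, -208.4]), -0.462)
ring [array([0.6392, 0.2652, 0.26  ])]
ring [{'position': [213.5, 265.6], 'p': 0.62}]
hatch_hinge []
locker [{'position': [283.2, 268.8], 'p': 0.9}]
```

All keys are required in each row.

{"fn": "apply_moves", "kwargs": {"motion": [{"hand": 100, "dx": 0, "dy": 0, "dz": -50, "yaw": 0}, {"hand": 100, "dx": 0, "dy": 0, "dz": -100, "yaw": 0}, {"hand": 100, "dx": 0, "dy": 0, "dz": -150, "yaw": 0}, {"hand": 100, "dx": 0, "dy": 0, "dz": -200, "yaw": 0}, {"hand": 100, "dx": -40, "dy": -30, "dz": -210, "yaw": 0}, {"hand": 100, "dx": -80, "dy": -60, "dz": -210, "yaw": -0.1}, {"hand": 100, "dx": -120, "dy": -90, "dz": -210, "yaw": -0.2}, {"hand": 100, "dx": -160, "dy": -122, "dz": -210, "yaw": -0.3}, {"hand": 100, "dx": -200, "dy": -155, "dz": -210, "yaw": -0.4}, {"hand": 100, "dx": -240, "dy": -188, "dz": -210, "yaw": -0.46}]}}

```text
clock: 2.7
position: [0.43, 0.3324, 0.4018]
ee_rot: [0.0, -0.001, 1.0, 0.0]
ft_force: [1.0, 0.2, 0.2]
opening: 0.0852
finger_force: 0.0
```

```bash
python3 - <<'E'
from h import *
st(); print(tool([.53,.1,.4],np.pi/2),tool([.49,-.19,.35],np.pi/2))
E
```

```text
t 2.7 pos [0.43   0.3324 0.4018] yang 1.5725 z [ 0.     0.001 -1.   ] F [1.  0.2 0.2] T [ 0.05 -0.05  0.05] op 0.0852 ff 0.0 q [-0.87  0.13  0.11  1.56 -0.01  1.45  0.81]
(array([ -99.6, -232.5,    1.8]), 0.002) (array([ -59.1, -522.5,   51.6]), 0.002)
```

{"fn": "apply_moves", "kwargs": {"motion": [{"hand": 100, "dx": -30, "dy": -40, "dz": 0, "yaw": 0}, {"hand": 100, "dx": -60, "dy": -80, "dz": 0, "yaw": 0}, {"hand": 100, "dx": -80, "dy": -125, "dz": 0, "yaw": 0}, {"hand": 100, "dx": -90, "dy": -174, "dz": 0, "yaw": 0}, {"hand": 100, "dx": -95, "dy": -223, "dz": 0, "yaw": 0}, {"hand": 100, "dx": -95, "dy": -272, "dz": 5, "yaw": 0}, {"hand": 100, "dx": -90, "dy": -320, "dz": 15, "yaw": 0}, {"hand": 100, "dx": -85, "dy": -368, "dz": 25, "yaw": 0}, {"hand": 100, "dx": -75, "dy": -415, "dz": 35, "yaw": 0}, {"hand": 100, "dx": -65, "dy": -460, "dz": 45, "yaw": 0}]}}

```text
clock: 3.7
position: [0.4928, -0.1278, 0.3565]
ee_rot: [0.0, 0.001, 1.0, 0.0]
ft_force: [0.6, -0.7, -0.0]
opening: 0.0854
finger_force: 0.0
```

{"fn": "apply_moves", "kwargs": {"motion": [{"hand": 100, "dx": 5, "dy": -45, "dz": 40, "yaw": 0}, {"hand": 100, "dx": 5, "dy": -62, "dz": 85, "yaw": 0}, {"hand": 100, "dx": 5, "dy": -62, "dz": 120, "yaw": 0}, {"hand": 100, "dx": 5, "dy": -62, "dz": 120, "yaw": 0}]}}

```text
clock: 4.1
position: [0.4844, -0.1874, 0.232]
ee_rot: [-0.005, 0.002, 1.0, 0.001]
ft_force: [0.0, 0.8, 0.0]
opening: 0.0854
finger_force: 0.0
```

```bash
python3 - <<'E'
from h import *
st(); m=arm.camera_model('wrist'); im=arm.snapshot('wrist'); cv2.imwrite('pics/w1.png',im)
for n,z in [('pole_grip',.061),('pole_hook',.061),('cradle_seat',.061)]:
    print(n,[(np.round(k['position'],1).tolist(),round(k['p'],2),atz(*ray('wrist',k['position'],m),z).round(4).tolist()) for k in arm.spot_point(n,'wrist')[:2]])
arm.snapshot('scene'); arm.snapshot('side')
for n in ['ring','hatch_hinge','locker']:
  for c in ['scene','side']: print(n,c,[(k['position'],round(k['p'],2)) for k in arm.spot_point(n,c)[:2]])
E
```

```text
t 4.1 pos [ 0.4844 -0.1874  0.232 ] yang 1.5669 z [-0.01   0.001 -1.   ] F [0.  0.8 0. ] T [ 0.05  0.01 -0.03] op 0.0854 ff 0.0 q [-0.21  0.19  0.53  1.9  -0.11  1.09  1.93]
pole_grip [([199.0, 329.5], 0.55, [0.4716, -0.1859, 0.061])]
pole_hook [([305.3, 333.5], 0.71, [0.5846, -0.182, 0.061])]
cradle_seat [([194.2, 330.0], 0.85, [0.4669, -0.1854, 0.061]), ([338.5, 393.0], 0.38, [0.6274, -0.1155, 0.061])]
ring scene [([213.9, 266.7], 0.82), ([300.9, 209.4], 0.73)]
ring side [([365.4, 318.5], 0.29)]
hatch_hinge scene [([256.9, 261.0], 0.67)]
hatch_hinge side [([220.9, 357.1], 0.68), ([363.3, 317.2], 0.49)]
locker scene [([284.0, 266.6], 0.83), ([236.1, 398.5], 0.7)]
locker side [([249.6, 352.5], 0.86)]
```

View pics/w1.png

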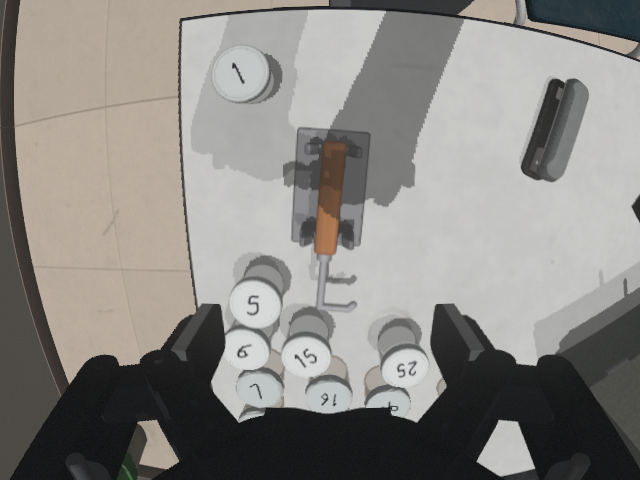

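Wrist view: the orange grip runs from pixel row 143 (col 335) to row 253 (col 326). The elbow is at (321,307) and the prong points right. Cups 5 and 15 are close to the hook.

```bash
python3 - <<'E'
from h import *
m=arm.camera_model('wrist')
P=lambda r,c,z: atz(*ray('wrist',(r,c),m),z)
im=cv2.imread('pics/w1.png'); hsv=cv2.cvtColor(im,cv2.COLOR_BGR2HSV)
k=cv2.inRange(hsv,(3,110,50),(22,255,255)); k[:120]=0;k[280:]=0;k[:,:290]=0;k[:,370:]=0
ys,xs=np.nonzero(k)
pts=np.array([P(r,c,.070)[:2] for r,c in zip(ys,xs)]); c=pts.mean(0); u=np.linalg.svd(pts-c,full_matrices=False)[2][0]; u*=np.sign(u[0])
t=(pts-c)@u; print('grip n',len(pts),'c',c.round(4),'ang',np.arctan2(u[1],u[0]).round(4),'ext',t.min().round(4),t.max().round(4))
a,b=P(253,326,.061),P(307,321,.061); print('rod',a.round(4),b.round(4),np.arctan2(*(b-a)[[1,0]]))
print('prongtip',P(305,356,.061).round(4))
# cradle base corners z=.008
for q in [(128,298),(133,370),(246,361),(240,292)]: print(P(*q,.008).round(4))
# locker
for n,(A,B) in {'ring':((213.8,266.2),(172.3,346.5)),'hinge':((256.9,261.0),(220,356)),'lock':((283.8,267.5),(250.5,352))}.items():
    p,e=tri([ray('scene',A),ray('side',B)]); print(n,p.round(4),np.round(e,4))
E
```

```text
grip n 1502 c [ 0.4912 -0.1875] ang -0.0962 ext -0.0685 0.0408
rod [ 0.5343 -0.1898  0.061 ] [ 0.5957 -0.1955  0.061 ] -0.09105608157973155
prongtip [ 0.5935 -0.1578  0.061 ]
[ 0.4084 -0.2203  0.008 ]
[ 0.4139 -0.1415  0.008 ]
[ 0.5436 -0.1494  0.008 ]
[ 0.5362 -0.2296  0.008 ]
ring [0.6393 0.2645 0.2609] [0.0005 0.0005]
hinge [0.6726 0.2811 0.0989] [0.0005 0.0005]
lock [ 0.6614  0.2766 -0.0018] [0.001 0.001]
```

```bash
python3 - <<'E'
from h import *
st(); print(tool([.4973,-.188,.13],np.pi/2-.094),tool([.4973,-.188,.0425],np.pi/2-.094))
E
```

```text
t 4.7 pos [ 0.4887 -0.1876  0.237 ] yang 1.5692 z [ 0.001  0.    -1.   ] F [ 0.  -0.3  0.5] T [-0.09  0.01 -0.01] op 0.0854 ff 0.0 q [-0.21  0.19  0.53  1.89 -0.11  1.09  1.93]
(array([ -8.5,  -0.4, 107. ]), 0.092) (array([ -8.5,  -0.4, 194.5]), 0.092)
```

{"fn": "apply_moves", "kwargs": {"motion": [{"hand": 100, "dx": -8, "dy": 0, "dz": 40, "yaw": 0.092}, {"hand": 100, "dx": -8, "dy": 0, "dz": 80, "yaw": 0.092}, {"hand": 100, "dx": -8, "dy": 0, "dz": 110, "yaw": 0.092}, {"hand": 100, "dx": -8, "dy": 0, "dz": 135, "yaw": 0.092}, {"hand": 100, "dx": -8, "dy": 0, "dz": 160, "yaw": 0.092}, {"hand": 100, "dx": -8, "dy": 0, "dz": 180, "yaw": 0.092}, {"hand": 100, "dx": -8, "dy": 0, "dz": 194, "yaw": 0.092}, {"hand": 100, "dx": -8, "dy": 0, "dz": 194, "yaw": 0.092}, {"hand": 100, "dx": -8, "dy": 0, "dz": 194, "yaw": 0.092}]}}

```text
clock: 5.6
position: [0.4968, -0.1879, 0.043]
ee_rot: [0.0, 0.047, 0.999, -0.0]
ft_force: [0.4, -0.8, 0.5]
opening: 0.0856
finger_force: 0.0
```

```bash
python3 - <<'E'
from h import *
st(); print(tool([.4973,-.188,.0425],np.pi/2-.094))
E
```

```text
t 5.6 pos [ 0.4968 -0.1879  0.043 ] yang 1.4768 z [ 0. -0. -1.] F [ 0.4 -0.8  0.5] T [-0.08  0.05 -0.  ] op 0.0856 ff 0.0 q [-0.11  0.47  0.44  2.05 -0.31  0.69  2.02]
(array([-0.5, -0.1,  0.5]), 0.0)
```

{"fn": "apply_moves", "kwargs": {"motion": [{"hand": 15, "dx": 0, "dy": 0, "dz": 0, "yaw": 0}, {"hand": 15, "dx": 0, "dy": 0, "dz": 0, "yaw": 0}, {"hand": 15, "dx": 0, "dy": 0, "dz": 0, "yaw": 0}, {"hand": 10, "dx": 0, "dy": 0, "dz": 0, "yaw": 0}, {"hand": 5, "dx": 0, "dy": 0, "dz": 0, "yaw": 0}, {"hand": 0, "dx": 0, "dy": 0, "dz": 0, "yaw": 0}, {"hand": 0, "dx": 0, "dy": 0, "dz": 0, "yaw": 0}, {"hand": 0, "dx": 0, "dy": 0, "dz": 0, "yaw": 0}], "force": 110}}

```text
clock: 6.4
position: [0.4965, -0.1876, 0.0426]
ee_rot: [-0.0, 0.047, 0.999, 0.0]
ft_force: [0.3, -0.1, 0.7]
opening: 0.0001
finger_force: 0.0
```

```bash
python3 - <<'E'
from h import *
st()
E
```

```text
t 6.4 pos [ 0.4965 -0.1876  0.0426] yang 1.477 z [-0.  0. -1.] F [ 0.3 -0.1  0.7] T [-0.03 -0.02 -0.01] op 0.0001 ff 0.0 q [-0.11  0.47  0.44  2.05 -0.31  0.68  2.02]
```

The fingers shut on nothing, so I'll look.

```bash
python3 - <<'E'
from h import *
w=arm.snapshot('wrist'); s=arm.snapshot('side')
a=cv2.resize(s[300:420,240:440],(500,300),interpolation=cv2.INTER_CUBIC)
b=cv2.resize(w[100:440,160:500],(300,300))
cv2.imwrite('pics/c2.png',np.hstack([a,b]))
m=arm.camera_model('wrist')
print(m)
print([(k['position'],k['p'],) for k in arm.spot_point('pole_grip','wrist')])
E
```

```text
{'fx': 371.64829954431775, 'fy': 371.64829954431775, 'cx': 327.3961236480307, 'cy': 241.8881754992963, 'xyz': array([ 0.42148343, -0.18081821,  0.2251925 ]), 'attitude': array([0.10925049, 0.73166393, 0.66564862, 0.09820463])}
[([237.6, 326.9], 0.86)]
```

View pics/c2.png

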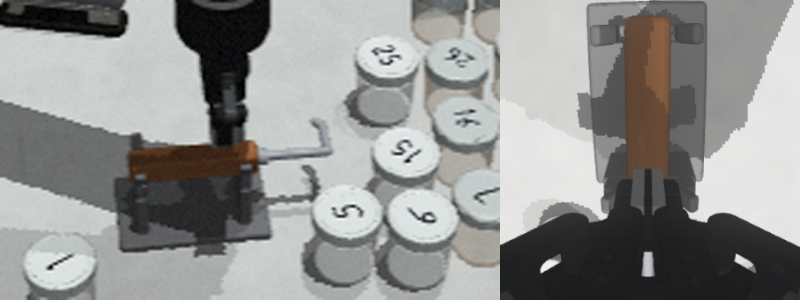

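```bash
python3 - <<'E'
from h import *
f=lambda p:np.round([(proj('side',p)[1]-240)*2.5,(proj('side',p)[0]-300)*2.5])
g=lambda p:np.round([500+(proj('wrist',p)[1]-160)*300/340,(proj('wrist',p)[0]-100)*300/340])
u=np.array([np.cos(.094),-np.sin(.094),0]);c=np.array([.4774,-.1862,.061])
for n,p in dict(tcp=[.4965,-.1876,.0426],pinch=[.4965,-.1876,.061],top=[.4965,-.1876,.072],z09=[.4965,-.1876,.09],c=c,front=c+.055*u,back=c-.055*u,elbow=c+.115*u).items(): print(n,f(p),g(p))
st()
E
```

```text
tcp [220. 174.] [649. 157.]
pinch [220. 159.] [649. 170.]
top [220. 150.] [649. 178.]
z09 [220. 134.] [649. 195.]
c [197. 161.] [648. 137.]
front [262. 156.] [648. 224.]
back [132. 166.] [648.  31.]
elbow [331. 150.] [648. 293.]
t 6.55 pos [ 0.4965 -0.1877  0.0426] yang 1.477 z [-0.  0. -1.] F [-0.3  0.  -0.7] T [ 0.04 -0.01  0.01] op 0.0002 ff 0.0 q [-0.11  0.47  0.44  2.05 -0.31  0.68  2.02]
```

```bash
python3 - <<'E'
from h import *
w=arm.snapshot('wrist'); s=arm.snapshot('side')
a=cv2.resize(s[310:400,285:375],(400,400),interpolation=cv2.INTER_CUBIC)
b=cv2.resize(w[250:370,260:400],(400,400),interpolation=cv2.INTER_CUBIC)
cv2.imwrite('pics/c3.png',np.hstack([a,b]))
E
```

```text
(no output)
```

View pics/c3.png

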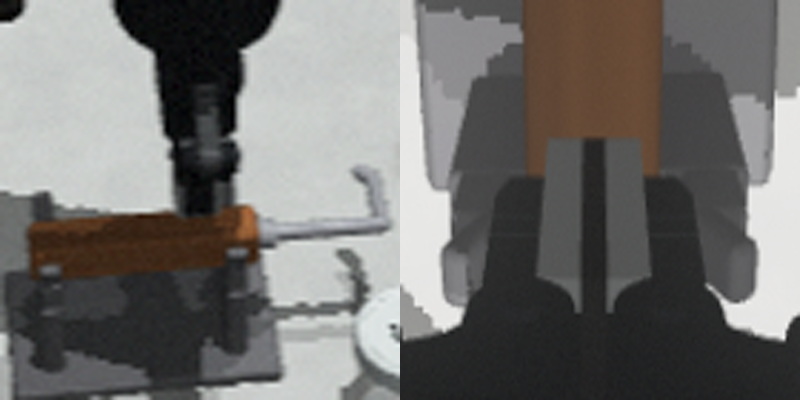

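The pads end exactly at the pole's top surface, so either they passed through it or they're higher than reported. I'll open, rise and shut in free air to see where the tips really are in the wrist image.

{"fn": "apply_moves", "kwargs": {"motion": [{"hand": 60, "dx": 0, "dy": 0, "dz": 0, "yaw": 0}, {"hand": 100, "dx": 0, "dy": 0, "dz": 0, "yaw": 0}, {"hand": 100, "dx": 0, "dy": 0, "dz": 0, "yaw": 0}, {"hand": 100, "dx": 0, "dy": 0, "dz": 0, "yaw": 0}, {"hand": 100, "dx": 0, "dy": 0, "dz": -30, "yaw": 0}, {"hand": 0, "dx": 0, "dy": 0, "dz": -60, "yaw": 0}, {"hand": 0, "dx": 0, "dy": 0, "dz": -60, "yaw": 0}, {"hand": 0, "dx": 0, "dy": 0, "dz": -60, "yaw": 0}, {"hand": 0, "dx": 0, "dy": 0, "dz": -60, "yaw": 0}, {"hand": 0, "dx": 0, "dy": 0, "dz": -60, "yaw": 0}]}}

```text
clock: 7.65
position: [0.4956, -0.1874, 0.1015]
ee_rot: [-0.001, 0.047, 0.999, 0.0]
ft_force: [0.1, -0.0, -0.9]
opening: 0.0019
finger_force: 0.0
```

```bash
python3 - <<'E'
from h import *
st(); m=arm.camera_model('wrist')
w=arm.snapshot('wrist'); cv2.imwrite('pics/w4full.png',w); p=arm.get_state()['position']
b=cv2.resize(w[200:380,230:430],(600,540),interpolation=cv2.INTER_CUBIC)
for dz in (0,.0187,.03):
    r,c=proj('wrist',p+[0,0,dz],m); print((c-230)*3,(r-200)*3)
cv2.imwrite('pics/c4.png',b)
E
```

```text
t 7.65 pos [ 0.4956 -0.1874  0.1015] yang 1.4771 z [-0.002  0.    -1.   ] F [ 0.1 -0.  -0.9] T [ 0.02 -0.01  0.06] op 0.0019 ff 0.0 q [-0.15  0.38  0.5   2.01 -0.25  0.81  1.96]
295.1465701367064 233.41044017302386
295.24992631414307 277.32672034584346
295.32074606502334 308.12932956060297
```

View pics/c4.png

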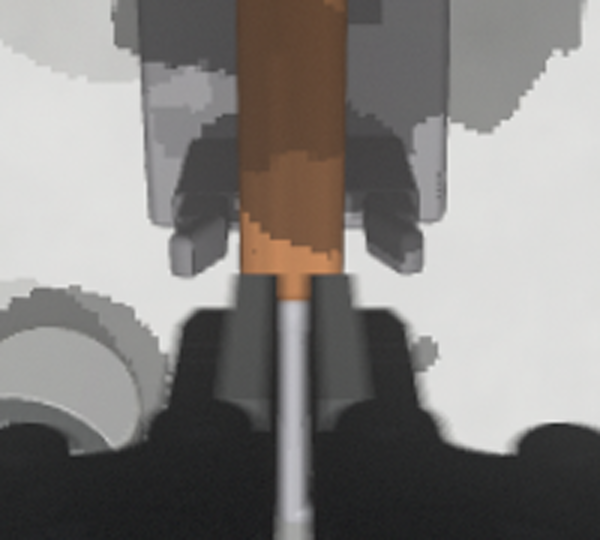

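```bash
python3 - <<'E'
from h import *
m=arm.camera_model('wrist'); s=arm.get_state(); p=s['position']; r=rot(s['ee_rot'])
print('cam in tool',r.inv().apply(np.array(m['xyz'])-p).round(4))
for x in (0,.006,.011):
  for zz in (-.019,-.03,-.04,-.05):
    q=p+r.apply([x,0,zz]); a=proj('wrist',q,m); b=proj('wrist',q+r.apply([0,.01,0]),m); print(x,zz,np.round(a,1),'px/10mm',round(abs(b[1]-a[1]),1))
print(arm.get_state()['opening'])
E
```

```text
cam in tool [ 0.0753 -0.0002 -0.1826]
0 -0.019 [292.5 328.6] px/10mm 20.7
0 -0.03 [302.6 328.6] px/10mm 21.9
0 -0.04 [312.8 328.6] px/10mm 23.2
0 -0.05 [324.1 328.6] px/10mm 24.5
0.006 -0.019 [281.1 328.6] px/10mm 20.9
0.006 -0.03 [290.6 328.6] px/10mm 22.2
0.006 -0.04 [300.3 328.6] px/10mm 23.5
0.006 -0.05 [311.2 328.7] px/10mm 24.9
0.011 -0.019 [271.4 328.6] px/10mm 21.1
0.011 -0.03 [280.4 328.6] px/10mm 22.5
0.011 -0.04 [289.6 328.6] px/10mm 23.8
0.011 -0.05 [300.  328.7] px/10mm 25.3
0.000234500123335185
```

Free-air check: the shut tips appear at the same pixel row (about 292), roughly 35 mm behind the reported TCP. So the pads passed over the grip. I'll go lower, watching the force.

{"fn": "apply_moves", "kwargs": {"motion": [{"hand": 100, "dx": 3, "dy": 0, "dz": 0, "yaw": 0}, {"hand": 100, "dx": 3, "dy": 0, "dz": 0, "yaw": 0}, {"hand": 100, "dx": 3, "dy": 0, "dz": 0, "yaw": 0}, {"hand": 100, "dx": 3, "dy": 0, "dz": 0, "yaw": 0}, {"hand": 100, "dx": 3, "dy": 0, "dz": 30, "yaw": 0}, {"hand": 100, "dx": 3, "dy": 0, "dz": 55, "yaw": 0}, {"hand": 100, "dx": 3, "dy": 0, "dz": 62, "yaw": 0}, {"hand": 100, "dx": 3, "dy": 0, "dz": 68, "yaw": 0}, {"hand": 100, "dx": 3, "dy": 0, "dz": 72, "yaw": 0}, {"hand": 100, "dx": 3, "dy": 0, "dz": 72, "yaw": 0}]}}

```text
clock: 8.7
position: [0.4939, -0.1875, 0.0309]
ee_rot: [0.0, 0.047, 0.999, -0.0]
ft_force: [-0.2, 0.3, 0.8]
opening: 0.0855
finger_force: 0.0
```

{"fn": "apply_moves", "kwargs": {"motion": [{"hand": 100, "dx": 0, "dy": 0, "dz": 3, "yaw": 0}, {"hand": 100, "dx": 0, "dy": 0, "dz": 6, "yaw": 0}, {"hand": 100, "dx": 0, "dy": 0, "dz": 6, "yaw": 0}]}}

```text
clock: 9.0
position: [0.4934, -0.1873, 0.0245]
ee_rot: [-0.0, 0.047, 0.999, 0.0]
ft_force: [-0.3, -0.0, -0.8]
opening: 0.0855
finger_force: 0.0
```

{"fn": "apply_moves", "kwargs": {"motion": [{"hand": 100, "dx": 0, "dy": 0, "dz": 4, "yaw": 0}, {"hand": 100, "dx": 0, "dy": 0, "dz": 8, "yaw": 0}, {"hand": 100, "dx": 0, "dy": 0, "dz": 12, "yaw": 0}, {"hand": 60, "dx": 0, "dy": 0, "dz": 12, "yaw": 0}, {"hand": 40, "dx": 0, "dy": 0, "dz": 12, "yaw": 0}, {"hand": 20, "dx": 0, "dy": 0, "dz": 12, "yaw": 0}, {"hand": 20, "dx": 0, "dy": 0, "dz": 12, "yaw": 0}, {"hand": 10, "dx": 0, "dy": 0, "dz": 12, "yaw": 0}, {"hand": 0, "dx": 0, "dy": 0, "dz": 12, "yaw": 0}, {"hand": 0, "dx": 0, "dy": 0, "dz": 12, "yaw": 0}], "force": 60}}

```text
clock: 10.0
position: [0.4938, -0.1875, 0.013]
ee_rot: [0.0, 0.047, 0.999, 0.0]
ft_force: [-1.0, 0.2, 5.1]
opening: 0.0207
finger_force: 59.1
```

```bash
python3 - <<'E'
from h import *
st()
E
```

```text
t 10.0 pos [ 0.4938 -0.1875  0.013 ] yang 1.4769 z [ 0.001 -0.    -1.   ] F [-1.   0.2  5.1] T [0.06 0.19 0.04] op 0.0207 ff 59.1 q [-0.08  0.52  0.41  2.07 -0.35  0.62  2.05]
```

Gripped at 20.7 mm. I'll re-grip a little deeper for a fuller hold.

{"fn": "apply_moves", "kwargs": {"motion": [{"hand": 50, "dx": 0, "dy": 0, "dz": 0, "yaw": 0}, {"hand": 50, "dx": 0, "dy": 0, "dz": 0, "yaw": 0}, {"hand": 50, "dx": 0, "dy": 0, "dz": 4, "yaw": 0}, {"hand": 40, "dx": 0, "dy": 0, "dz": 7, "yaw": 0}, {"hand": 20, "dx": 0, "dy": 0, "dz": 7, "yaw": 0}, {"hand": 15, "dx": 0, "dy": 0, "dz": 7, "yaw": 0}, {"hand": 0, "dx": 0, "dy": 0, "dz": 7, "yaw": 0}, {"hand": 0, "dx": 0, "dy": 0, "dz": 7, "yaw": 0}], "force": 110}}

```text
clock: 10.8
position: [0.4934, -0.1874, 0.0055]
ee_rot: [-0.0, 0.047, 0.999, -0.0]
ft_force: [-0.1, -0.4, -1.3]
opening: 0.0202
finger_force: 107.5
```

```bash
python3 - <<'E'
from h import *
st()
E
```

```text
t 10.8 pos [ 0.4934 -0.1874  0.0055] yang 1.477 z [-0. -0. -1.] F [-0.1 -0.4 -1.3] T [ 0.01 -0.03  0.03] op 0.0202 ff 107.5 q [-0.07  0.53  0.41  2.07 -0.36  0.61  2.06]
```

{"fn": "apply_moves", "kwargs": {"motion": [{"hand": 0, "dx": 0, "dy": 0, "dz": -10, "yaw": 0}, {"hand": 0, "dx": 0, "dy": 0, "dz": -30, "yaw": 0}, {"hand": 0, "dx": 0, "dy": 0, "dz": -70, "yaw": 0}, {"hand": 0, "dx": 0, "dy": 0, "dz": -120, "yaw": 0}, {"hand": 0, "dx": 0, "dy": 0, "dz": -170, "yaw": 0}, {"hand": 0, "dx": 0, "dy": 0, "dz": -220, "yaw": 0}, {"hand": 0, "dx": 0, "dy": 0, "dz": -250, "yaw": 0}, {"hand": 0, "dx": 0, "dy": 0, "dz": -250, "yaw": 0}]}}

```text
clock: 11.6
position: [0.496, -0.1886, 0.261]
ee_rot: [0.005, 0.047, 0.999, -0.0]
ft_force: [-0.1, -0.1, -0.5]
opening: 0.0204
finger_force: 107.6
```

```bash
python3 - <<'E'
from h import *
st()
f=lambda x,y,z: atz(*ray('side',(100+(y+.5)*.3-.5,270+(x+.5)*.3-.5)),z)
P={'hTL':f(181,124,.303),'hTR':f(392,241,.303),'lTBL':f(305,80,.31),'lTBR':f(516,198,.31),'lBFR':f(375,574,0),'lBBR':f(487,522,0),'lBFL':f(192,435,0),'hBR':f(375,472,.1),'hBL':f(181,345,.1)}
for k,v in P.items(): print(k,v.round(4))
def a(p,q): d=P[q]-P[p]; return np.arctan2(d[1],d[0]).round(4),np.linalg.norm(d).round(4)
for p,q in [('hTR','hTL'),('lTBR','lTBL'),('lBFR','lBFL'),('hBR','hBL'),('lBFR','lBBR')]: print(p,q,a(p,q), a(p,q)[0]-np.pi/2)
arm.snapshot('side');arm.snapshot('scene')
for c in('scene','side'):
  print(c,[(k['position'],round(k['p'],2)) for k in arm.spot_point('pole_hook',c)[:2]])
A=np.array([.4774,-.1862,.061+.25])+[0,0,-.0] ; u=np.array([np.cos(.094),-np.sin(.094),0]);v=np.array([np.sin(.094),np.cos(.094),0])
for c in('scene','side'): print(c,np.round(proj(c,A+.115*u+.016*v),1))
E
```

```text
t 11.6 pos [ 0.496  -0.1886  0.261 ] yang 1.4763 z [ 0.009 -0.001 -1.   ] F [-0.1 -0.1 -0.5] T [-0.   -0.02  0.03] op 0.0204 ff 107.6 q [-0.25  0.18  0.58  1.85 -0.11  1.13  1.84]
hTL [0.6061 0.3933 0.303 ]
hTR [0.7176 0.1704 0.303 ]
lTBL [0.7204 0.4385 0.31  ]
lTBR [0.8219 0.2022 0.31  ]
lBFR [0.7186 0.1641 0.    ]
lBBR [0.8294 0.2127 0.    ]
lBFL [0.6136 0.3899 0.    ]
hBR [0.7143 0.1671 0.1   ]
hBL [0.6028 0.3831 0.1   ]
hTR hTL (np.float64(2.0345), np.float64(0.2492)) 0.4637036732051034
lTBR lTBL (np.float64(1.9765), np.float64(0.2572)) 0.40570367320510337
lBFR lBFL (np.float64(2.0061), np.float64(0.249)) 0.43530367320510344
hBR hBL (np.float64(2.0473), np.float64(0.2431)) 0.47650367320510334
lBFR lBBR (np.float64(0.4132), np.float64(0.121)) -1.1575963267948965
scene [([164.9, 382.8], 0.75), ([302.9, 208.9], 0.55)]
side [([262.3, 375.6], 0.61)]
scene [162.6 384.2]
side [262.3 376.5]
```

Locker yaw is about 0.435 rad and the ring is at about (0.639, 0.265, 0.260). Hinge, ring and edges agree. The lifted hook lies where predicted, within about 2 px.

```bash
python3 - <<'E'
from h import *
print(tool([.519,.152,.2045],2.006)); st()
E
```

```text
(array([  5.2, 340. ,  50.1]), -0.529)
t 11.8 pos [ 0.4924 -0.187   0.2544] yang 1.4769 z [-0.002  0.001 -1.   ] F [ 0.3  1.4 -1.5] T [0.03 0.02 0.01] op 0.0204 ff 107.6 q [-0.25  0.18  0.57  1.86 -0.11  1.13  1.84]
```

{"fn": "apply_moves", "kwargs": {"motion": [{"hand": 0, "dx": 0, "dy": 34, "dz": 0, "yaw": -0.05}, {"hand": 0, "dx": 0, "dy": 68, "dz": 0, "yaw": -0.1}, {"hand": 0, "dx": 0, "dy": 102, "dz": 0, "yaw": -0.16}, {"hand": 0, "dx": 0, "dy": 136, "dz": 0, "yaw": -0.22}, {"hand": 0, "dx": 0, "dy": 170, "dz": 10, "yaw": -0.28}, {"hand": 0, "dx": 0, "dy": 204, "dz": 20, "yaw": -0.34}, {"hand": 0, "dx": 5, "dy": 240, "dz": 30, "yaw": -0.4}, {"hand": 0, "dx": 5, "dy": 280, "dz": 40, "yaw": -0.46}, {"hand": 0, "dx": 5, "dy": 320, "dz": 50, "yaw": -0.5}, {"hand": 0, "dx": 5, "dy": 340, "dz": 50, "yaw": -0.529}]}}

```text
clock: 12.8
position: [0.5181, 0.155, 0.2025]
ee_rot: [-0.003, -0.219, 0.976, -0.0]
ft_force: [0.3, -0.4, -0.7]
opening: 0.0201
finger_force: 107.7
```

{"fn": "apply_moves", "kwargs": {"motion": [{"hand": 0, "dx": 0, "dy": 0, "dz": 0, "yaw": 0}, {"hand": 0, "dx": 0, "dy": 0, "dz": 0, "yaw": 0}]}}

```text
clock: 13.0
position: [0.52, 0.1505, 0.2049]
ee_rot: [-0.001, -0.216, 0.976, -0.001]
ft_force: [-0.2, -0.9, -1.7]
opening: 0.0204
finger_force: 107.7
```

```bash
python3 - <<'E'
from h import *
st(); m=arm.camera_model('wrist'); w=arm.snapshot('wrist'); s=arm.snapshot('side'); cv2.imwrite('pics/w5.png',w); cv2.imwrite('pics/s5.png',s)
for c in ('wrist','side'):
  for n in ['pole_hook','ring','hatch_hinge','pole_grip']:
    print(c,n,[(np.round(k['position'],1).tolist(),round(k['p'],2)) for k in arm.spot_point(n,c)[:2]])
print(tool([.5733,.1775,.2045],2.006))
R_=[.639,.265,.26]; print('ringproj',proj('wrist',R_,m),proj('side',R_))
a=cv2.resize(s[120:270,250:400],(400,400),interpolation=cv2.INTER_CUBIC); b=cv2.resize(w[230:480,195:445],(400,400),interpolation=cv2.INTER_CUBIC)
cv2.imwrite('pics/c5.png',np.hstack([a,b]))
E
```

```text
t 13.0 pos [0.52   0.1505 0.2049] yang 2.0053 z [-0.002 -0.002 -1.   ] F [-0.2 -0.9 -1.7] T [-0.1  -0.02 -0.03] op 0.0204 ff 107.7 q [-0.63  0.25  0.28  1.88 -0.08  1.03  1.69]
wrist pole_hook []
wrist ring []
wrist hatch_hinge [([398.6, 561.7], 0.18)]
wrist pole_grip [([275.9, 328.4], 0.95), ([123.3, 21.5], 0.6)]
side pole_hook [([184.9, 333.3], 0.71)]
side ring [([173.5, 345.0], 0.96), ([253.1, 353.2], 0.58)]
side hatch_hinge [([220.5, 356.0], 0.66), ([207.4, 288.0], 0.61)]
side pole_grip [([206.1, 299.0], 0.84)]
(array([-59. ,   1.5,   1.2]), -0.001)
ringproj [np.float64(525.4777564576141), np.float64(409.94650518158744)] [np.float64(172.345398004664), np.float64(346.4311374009253)]
```

View pics/c5.png

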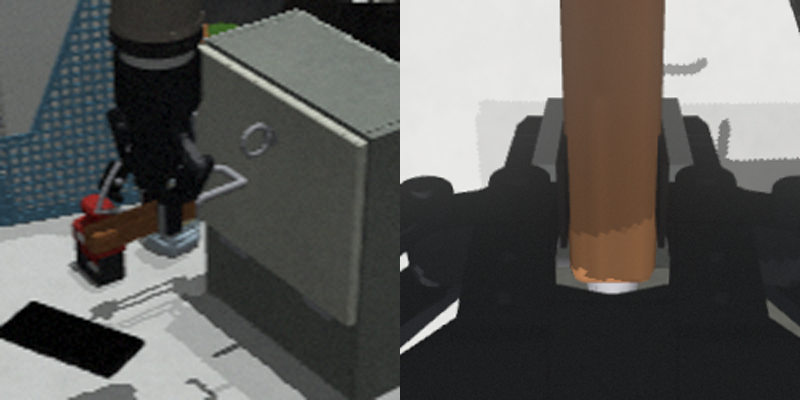

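Side crop: the ring is at (258,138), and the elbow is at about (242,182), which is full pixel (341,188). I'll compare with the model.

```bash
python3 - <<'E'
from h import *
s=arm.get_state(); p=s['position']; psi=2.0053-np.pi/2; a=psi+.094
off=np.array([.016*np.cos(a)+.0012*np.sin(a), .016*np.sin(a)-.0012*np.cos(a),-.0555]); C=p-off
u=np.array([np.cos(psi),np.sin(psi),0]);v=np.array([-u[1],u[0],0])
for n,q in dict(hook=C+.115*u+.016*v,elbow=C+.115*u,back=C-.055*u).items():
  print(n,q.round(4),np.round(proj('side',q),1),'crop',np.round([(proj('side',q)[1]-250)/.375,(proj('side',q)[0]-120)/.375]))
arm.snapshot('scene'); 
for n in ['pole_hook','ring']: print(n,[(np.round(k['position'],1).tolist(),round(k['p'],2)) for k in arm.spot_point(n,'scene')[:2]])
print(proj('scene',C+.115*u+.016*v),proj('scene',[.639,.265,.26]))
st()
E
```

```text
hook [0.6036 0.2072 0.2612] [184.5 337.8] crop [234. 172.]
elbow [0.6103 0.1927 0.2612] [187.1 341.7] crop [245. 179.]
back [0.4561 0.1211 0.2612] [209.3 283.9] crop [ 90. 238.]
pole_hook [([213.7, 288.2], 0.89)]
ring [([213.2, 268.0], 0.87), ([232.4, 396.9], 0.53)]
[np.float64(211.81295245108197), np.float64(289.07897550461405)] [np.float64(214.2865421214683), np.float64(266.2676422352582)]
t 13.65 pos [0.5204 0.1516 0.2056] yang 2.0059 z [ 0.  0. -1.] F [-0.3  0.9  0. ] T [-0.05 -0.03 -0.02] op 0.0203 ff 107.7 q [-0.63  0.25  0.28  1.87 -0.08  1.03  1.69]
```

{"fn": "apply_moves", "kwargs": {"motion": [{"hand": 0, "dx": -20, "dy": 0, "dz": 0, "yaw": 0}, {"hand": 0, "dx": -40, "dy": 0, "dz": 0, "yaw": 0}, {"hand": 0, "dx": -52, "dy": 0, "dz": 0, "yaw": 0}, {"hand": 0, "dx": -58, "dy": 0, "dz": 0, "yaw": 0}, {"hand": 0, "dx": -58, "dy": 0, "dz": 0, "yaw": 0}, {"hand": 0, "dx": -58, "dy": 0, "dz": 0, "yaw": 0}]}}

```text
clock: 14.25
position: [0.5724, 0.1756, 0.2054]
ee_rot: [-0.0, -0.216, 0.976, -0.0]
ft_force: [-0.3, 0.1, -0.9]
opening: 0.02
finger_force: 107.7
```

```bash
cat >> h.py <<'E'
def pole():
    s=arm.get_state(); p=s['position']; yv=rot(s['ee_rot']).apply([0,1,0]); psi=np.arctan2(yv[1],yv[0])-np.pi/2; a=psi+.094
    C=p-np.array([.016*np.cos(a)+.0012*np.sin(a), .016*np.sin(a)-.0012*np.cos(a),-.0555])
    u=np.array([np.cos(psi),np.sin(psi),0]);v=np.array([-u[1],u[0],0]); return C,u,v
E
python3 - <<'E'
from h import *
C,u,v=pole(); q=C+.115*u+.016*v; R_=np.array([.639,.265,.26])
d=R_-C; print('ring in pole axes',np.round([d@u,d@v,d[2]],4))
for c in('side','scene'):
  im=arm.snapshot(c); cv2.imwrite(f'pics/{c}6.png',im); print(c,'pred',np.round(proj(c,q),1),np.round(proj(c,R_),1))
  for n in ['pole_hook','ring']: print(n,[(np.round(k['position'],1).tolist(),round(k['p'],2)) for k in arm.spot_point(n,c)[:2]])
a=cv2.resize(cv2.imread('pics/side6.png')[140:220,300:380],(400,400),interpolation=cv2.INTER_CUBIC)
b=cv2.resize(cv2.imread('pics/scene6.png')[175:255,235:315],(400,400),interpolation=cv2.INTER_CUBIC)
cv2.imwrite('pics/c6.png',np.hstack([a,b])); st()
E
```

```text
ring in pole axes [ 0.1141  0.0533 -0.0009]
side pred [177.7 355.8] [172.3 346.4]
pole_hook [([177.8, 354.6], 0.82)]
ring [([173.5, 342.7], 0.63)]
scene pred [208.5 272.5] [214.3 266.3]
pole_hook [([210.5, 273.4], 0.67)]
ring [([211.7, 263.9], 0.87)]
t 14.55 pos [0.5727 0.1759 0.2058] yang 2.0059 z [ 0.  0. -1.] F [ 0.2  0.2 -0.6] T [0.05 0.04 0.02] op 0.0201 ff 107.7 q [-0.62  0.34  0.28  1.74 -0.11  1.07  1.7 ]
```

View pics/c6.png

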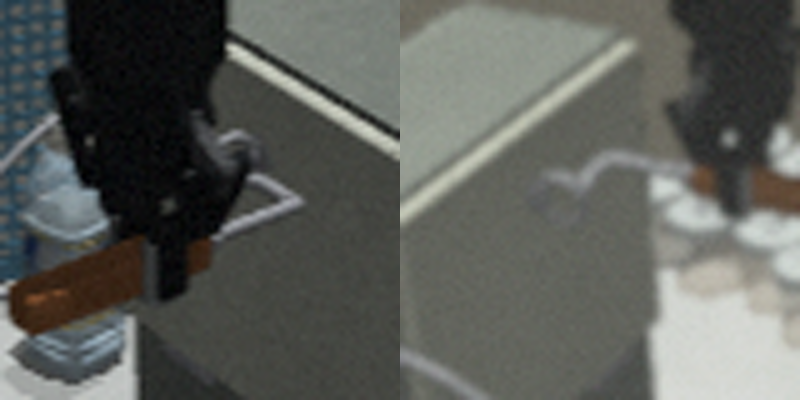

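The prong line passes through the ring centre in both views: scene ring (265.6,214.6), side ring (346.5,172.3). Inserting now.

{"fn": "apply_moves", "kwargs": {"motion": [{"hand": 0, "dx": -1, "dy": 5, "dz": 0, "yaw": 0}, {"hand": 0, "dx": -1, "dy": 10, "dz": 0, "yaw": 0}, {"hand": 0, "dx": -1, "dy": 14, "dz": 0, "yaw": 0}, {"hand": 0, "dx": -1, "dy": 18, "dz": 0, "yaw": 0}, {"hand": 0, "dx": -1, "dy": 18, "dz": 0, "yaw": 0}]}}

```text
clock: 15.05
position: [0.5659, 0.1938, 0.2055]
ee_rot: [-0.0, -0.217, 0.976, 0.0]
ft_force: [0.3, 0.2, -1.3]
opening: 0.0202
finger_force: 107.7
```

{"fn": "apply_moves", "kwargs": {"motion": [{"hand": 0, "dx": 0, "dy": 5, "dz": 0, "yaw": 0}, {"hand": 0, "dx": 0, "dy": 10, "dz": 0, "yaw": 0}, {"hand": 0, "dx": 0, "dy": 14, "dz": 0, "yaw": 0}, {"hand": 0, "dx": 0, "dy": 18, "dz": 0, "yaw": 0}, {"hand": 0, "dx": 0, "dy": 18, "dz": 0, "yaw": 0}]}}

```text
clock: 15.55
position: [0.5584, 0.21, 0.2056]
ee_rot: [-0.0, -0.216, 0.976, 0.0]
ft_force: [-0.2, 0.1, -1.7]
opening: 0.0201
finger_force: 107.7
```

```bash
python3 - <<'E'
from h import *
st(); C,u,v=pole(); d=np.array([.639,.265,.26])-C; print('ring in pole axes',np.round([d@u,d@v,d[2]],4))
b=arm.snapshot('scene')[175:255,235:315]; a=arm.snapshot('side')[140:220,300:380]
cv2.imwrite('pics/c7.png',np.hstack([cv2.resize(x,(400,400),interpolation=cv2.INTER_CUBIC) for x in(a,b)]))
E
```

```text
t 15.55 pos [0.5584 0.21   0.2056] yang 2.0071 z [-0.  0. -1.] F [-0.2  0.1 -1.7] T [ 0.01  0.03 -0.01] op 0.0201 ff 107.7 q [-0.67  0.34  0.27  1.75 -0.1   1.07  1.64]
ring in pole axes [ 0.1124  0.0161 -0.0011]
```

View pics/c7.png

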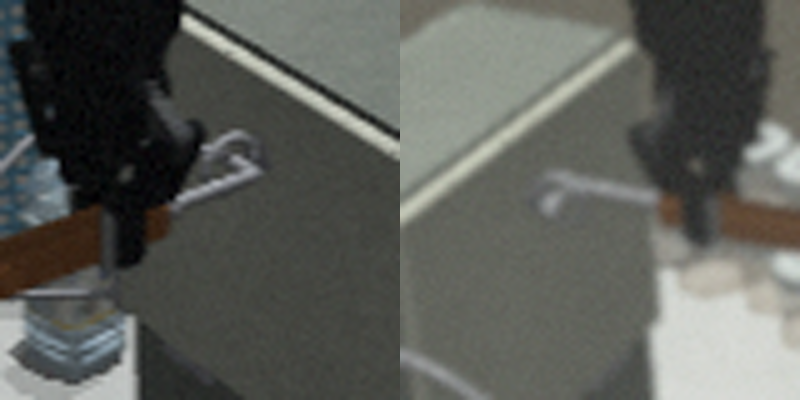

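The prong is through the ring. Now I'll pull along the hatch's arc, reading the force.

{"fn": "apply_moves", "kwargs": {"motion": [{"hand": 0, "dx": 7, "dy": 0, "dz": 1, "yaw": 0}, {"hand": 0, "dx": 13, "dy": 0, "dz": 3, "yaw": 0}, {"hand": 0, "dx": 20, "dy": 0, "dz": 4, "yaw": 0}, {"hand": 0, "dx": 26, "dy": 0, "dz": 6, "yaw": 0}, {"hand": 0, "dx": 26, "dy": 0, "dz": 6, "yaw": 0}], "force": 118}}

```text
clock: 16.15
position: [0.5342, 0.1976, 0.1994]
ee_rot: [-0.0, -0.216, 0.976, 0.0]
ft_force: [2.0, 1.0, -2.4]
opening: 0.02
finger_force: 116.0
```

```bash
cat >> h.py <<'E'
def pull():
    C,u,v=pole(); s=arm.get_state(); F=s['ft_force']
    h=C+.115*u; H0=np.array([.639,.265,.26]); d=h-H0
    print('t',round(s['clock'],2),'out',round(-(d@u)*1000,1),'down',round(-d[2]*1000,1),'F out/up/side',np.round([-(F@u),F[2],F@v],1),'T',s['wrist_torque'].round(2),'op',round(s['opening'],4), 'r',np.hypot(*s['position'][:2]).round(3))
E
python3 - <<'E'
from h import *
pull(); st()
arm.snapshot('scene'); print(arm.spot_point('ring','scene')[:2]); 
for t in (0,.1): print(proj('scene',np.array([.639,.265,.26])-[.0160*.9069*t/.1,.016*.4214*t/.1,.004*t/.1]))
E
```

```text
t 16.15 out 24.5 down 5.1 F out/up/side [-2.2 -2.4  0.1] T [ 0.11 -0.45 -0.05] op 0.02 r 0.57
t 16.15 pos [0.5342 0.1976 0.1994] yang 2.0058 z [-0.001 -0.    -1.   ] F [ 2.   1.  -2.4] T [ 0.11 -0.45 -0.05] op 0.02 ff 116.0 q [-0.68  0.3   0.27  1.82 -0.09  1.04  1.63]
[{'position': [216.2, 272.4], 'p': 0.68}]
[np.float64(214.2865421214683), np.float64(266.2676422352582)]
[np.float64(216.4586974465144), np.float64(271.02077868921424)]
```

{"fn": "apply_moves", "kwargs": {"motion": [{"hand": 0, "dx": 5, "dy": 0, "dz": 2, "yaw": 0}, {"hand": 0, "dx": 10, "dy": 0, "dz": 4, "yaw": 0}, {"hand": 0, "dx": 15, "dy": 0, "dz": 6, "yaw": 0}, {"hand": 0, "dx": 20, "dy": 0, "dz": 9, "yaw": 0}, {"hand": 0, "dx": 25, "dy": 0, "dz": 12, "yaw": 0}, {"hand": 0, "dx": 29, "dy": 0, "dz": 14, "yaw": 0}, {"hand": 0, "dx": 29, "dy": 0, "dz": 14, "yaw": 0}]}}

```text
clock: 16.95
position: [0.508, 0.1857, 0.1853]
ee_rot: [-0.001, -0.216, 0.976, 0.0]
ft_force: [2.3, 1.7, -0.5]
opening: 0.0198
finger_force: 116.2
```

```bash
python3 - <<'E'
from h import *
pull()
E
```

```text
t 16.95 out 53.3 down 19.2 F out/up/side [-2.8 -0.5  0.6] T [ 0.34 -0.4   0.01] op 0.0198 r 0.541
```

{"fn": "apply_moves", "kwargs": {"motion": [{"hand": 0, "dx": 4, "dy": 0, "dz": 2, "yaw": 0}, {"hand": 0, "dx": 8, "dy": 0, "dz": 5, "yaw": 0}, {"hand": 0, "dx": 11, "dy": 0, "dz": 7, "yaw": 0}, {"hand": 0, "dx": 11, "dy": 0, "dz": 7, "yaw": 0}, {"hand": 0, "dx": 11, "dy": 0, "dz": 7, "yaw": 0}]}}

```text
clock: 17.45
position: [0.4987, 0.1813, 0.1786]
ee_rot: [-0.0, -0.216, 0.976, 0.0]
ft_force: [1.7, 2.4, -2.1]
opening: 0.0206
finger_force: 116.2
```

{"fn": "apply_moves", "kwargs": {"motion": [{"hand": 0, "dx": 3, "dy": 0, "dz": 2, "yaw": 0}, {"hand": 0, "dx": 5, "dy": 0, "dz": 4, "yaw": 0}, {"hand": 0, "dx": 5, "dy": 0, "dz": 4, "yaw": 0}, {"hand": 0, "dx": 5, "dy": 0, "dz": 4, "yaw": 0}]}}

```text
clock: 17.85
position: [0.4941, 0.1792, 0.1745]
ee_rot: [-0.0, -0.216, 0.976, 0.0]
ft_force: [1.4, 1.9, -0.3]
opening: 0.0202
finger_force: 116.3
```

```bash
python3 - <<'E'
from h import *
pull()
E
```

```text
t 17.85 out 68.6 down 30.0 F out/up/side [-2.1 -0.3  1.1] T [ 0.5  -0.36  0.04] op 0.0202 r 0.526
```

{"fn": "apply_moves", "kwargs": {"motion": [{"hand": 0, "dx": 3, "dy": 0, "dz": 2, "yaw": 0}, {"hand": 0, "dx": 5, "dy": 0, "dz": 4, "yaw": 0}, {"hand": 0, "dx": 5, "dy": 0, "dz": 4, "yaw": 0}]}}

```text
clock: 18.15
position: [0.4892, 0.1769, 0.1702]
ee_rot: [-0.0, -0.216, 0.976, -0.0]
ft_force: [1.4, 3.0, -0.3]
opening: 0.0202
finger_force: 116.3
```

{"fn": "apply_moves", "kwargs": {"motion": [{"hand": 0, "dx": 3, "dy": 0, "dz": 2, "yaw": 0}, {"hand": 0, "dx": 5, "dy": 0, "dz": 4, "yaw": 0}, {"hand": 0, "dx": 5, "dy": 0, "dz": 4, "yaw": 0}]}}

```text
clock: 18.45
position: [0.4847, 0.1747, 0.1662]
ee_rot: [-0.0, -0.216, 0.976, -0.0]
ft_force: [2.1, 2.9, -2.0]
opening: 0.0202
finger_force: 116.2
```

```bash
python3 - <<'E'
from h import *
pull()
E
```

```text
t 18.45 out 79.0 down 38.3 F out/up/side [-3.1 -2.   1.8] T [ 0.54 -0.53  0.13] op 0.0202 r 0.515
```

{"fn": "apply_moves", "kwargs": {"motion": [{"hand": 0, "dx": 3, "dy": 0, "dz": 3, "yaw": 0}, {"hand": 0, "dx": 5, "dy": 0, "dz": 6, "yaw": 0}, {"hand": 0, "dx": 5, "dy": 0, "dz": 6, "yaw": 0}]}}

```text
clock: 18.75
position: [0.4799, 0.1723, 0.1601]
ee_rot: [-0.001, -0.216, 0.976, -0.0]
ft_force: [1.9, 1.5, 0.7]
opening: 0.0202
finger_force: 116.5
```

{"fn": "apply_moves", "kwargs": {"motion": [{"hand": 0, "dx": 2, "dy": 0, "dz": 3, "yaw": 0}, {"hand": 0, "dx": 4, "dy": 0, "dz": 5, "yaw": 0}, {"hand": 0, "dx": 4, "dy": 0, "dz": 5, "yaw": 0}]}}

```text
clock: 19.05
position: [0.4767, 0.1707, 0.1552]
ee_rot: [-0.0, -0.216, 0.976, -0.0]
ft_force: [1.8, 0.2, 0.9]
opening: 0.0203
finger_force: 116.6
```

```bash
python3 - <<'E'
from h import *
pull()
E
```

```text
t 19.05 out 88.0 down 49.3 F out/up/side [-1.7  0.9 -0.5] T [ 0.24 -0.41 -0.01] op 0.0203 r 0.506
```

{"fn": "apply_moves", "kwargs": {"motion": [{"hand": 0, "dx": 3, "dy": 0, "dz": 3, "yaw": 0}, {"hand": 0, "dx": 5, "dy": 0, "dz": 5, "yaw": 0}, {"hand": 0, "dx": 5, "dy": 0, "dz": 5, "yaw": 0}]}}

```text
clock: 19.35
position: [0.4721, 0.1688, 0.1502]
ee_rot: [-0.0, -0.216, 0.976, -0.0]
ft_force: [2.1, -0.3, -0.4]
opening: 0.02
finger_force: 116.5
```

{"fn": "apply_moves", "kwargs": {"motion": [{"hand": 0, "dx": 2, "dy": 0, "dz": 3, "yaw": 0}, {"hand": 0, "dx": 4, "dy": 0, "dz": 5, "yaw": 0}, {"hand": 0, "dx": 4, "dy": 0, "dz": 5, "yaw": 0}]}}

```text
clock: 19.65
position: [0.4685, 0.1672, 0.1452]
ee_rot: [-0.0, -0.216, 0.976, -0.0]
ft_force: [2.4, 0.2, 0.5]
opening: 0.0203
finger_force: 116.5
```

```bash
python3 - <<'E'
from h import *
pull()
E
```

```text
t 19.65 out 96.9 down 59.3 F out/up/side [-2.2  0.5 -0.8] T [ 0.23 -0.53 -0.07] op 0.0203 r 0.497
```

{"fn": "apply_moves", "kwargs": {"motion": [{"hand": 0, "dx": 2, "dy": 0, "dz": 3, "yaw": 0}, {"hand": 0, "dx": 4, "dy": 0, "dz": 5, "yaw": 0}, {"hand": 0, "dx": 4, "dy": 0, "dz": 5, "yaw": 0}]}}

```text
clock: 19.95
position: [0.4649, 0.1655, 0.1403]
ee_rot: [-0.0, -0.216, 0.976, -0.0]
ft_force: [2.3, 1.3, -0.3]
opening: 0.0199
finger_force: 116.6
```

{"fn": "apply_moves", "kwargs": {"motion": [{"hand": 0, "dx": 2, "dy": 0, "dz": 3, "yaw": 0}, {"hand": 0, "dx": 4, "dy": 0, "dz": 5, "yaw": 0}, {"hand": 0, "dx": 4, "dy": 0, "dz": 5, "yaw": 0}]}}

```text
clock: 20.25
position: [0.4614, 0.1639, 0.1353]
ee_rot: [-0.0, -0.216, 0.976, -0.0]
ft_force: [1.3, 0.8, 1.2]
opening: 0.0196
finger_force: 116.5
```

```bash
python3 - <<'E'
from h import *
pull()
E
```

```text
t 20.25 out 104.7 down 69.2 F out/up/side [-1.5  1.2  0.1] T [ 0.37 -0.61 -0.04] op 0.0196 r 0.49
```

{"fn": "apply_moves", "kwargs": {"motion": [{"hand": 0, "dx": 2, "dy": 0, "dz": 3, "yaw": 0}, {"hand": 0, "dx": 3, "dy": 0, "dz": 6, "yaw": 0}, {"hand": 0, "dx": 3, "dy": 0, "dz": 6, "yaw": 0}]}}

```text
clock: 20.55
position: [0.4581, 0.1624, 0.129]
ee_rot: [-0.001, -0.216, 0.976, -0.0]
ft_force: [0.5, 1.4, 1.2]
opening: 0.02
finger_force: 116.7
```

{"fn": "apply_moves", "kwargs": {"motion": [{"hand": 0, "dx": 2, "dy": 0, "dz": 3, "yaw": 0}, {"hand": 0, "dx": 4, "dy": 0, "dz": 5, "yaw": 0}, {"hand": 0, "dx": 4, "dy": 0, "dz": 5, "yaw": 0}]}}

```text
clock: 20.85
position: [0.4552, 0.1611, 0.1244]
ee_rot: [0.0, -0.216, 0.976, 0.0]
ft_force: [2.1, 1.8, 0.1]
opening: 0.0203
finger_force: 116.5
```

```bash
python3 - <<'E'
from h import *
pull()
E
```

```text
t 20.85 out 111.5 down 80.1 F out/up/side [-2.6  0.1  0.7] T [ 0.38 -0.66 -0.05] op 0.0203 r 0.483
```

{"fn": "apply_moves", "kwargs": {"motion": [{"hand": 0, "dx": 1, "dy": 0, "dz": 3, "yaw": 0}, {"hand": 0, "dx": 3, "dy": 0, "dz": 6, "yaw": 0}, {"hand": 0, "dx": 3, "dy": 0, "dz": 6, "yaw": 0}]}}

```text
clock: 21.15
position: [0.4529, 0.1599, 0.1185]
ee_rot: [0.0, -0.216, 0.976, 0.0]
ft_force: [2.4, 1.6, 2.1]
opening: 0.0199
finger_force: 116.7
```

```bash
python3 - <<'E'
from h import *
pull(); 
u=np.array([np.cos(.435),np.sin(.435),0]); H=np.array([.639,.265,.26])+.032*u-[0,0,.16]
for c in('scene','side'):
  arm.snapshot(c); print(c,[(np.round(k['position'],1).tolist(),round(k['p'],2)) for k in arm.spot_point('ring',c)[:2]])
  for t in (.5,.7,.8,.86,.9): print(t,np.round(proj(c,H-u*(.16*np.sin(t)+.032*np.cos(t))+[0,0,.16*np.cos(t)-.032*np.sin(t)]),1))
E
```

```text
t 21.15 out 114.1 down 86.0 F out/up/side [-2.8  2.1  0.4] T [ 0.52 -0.75 -0.02] op 0.0199 r 0.48
scene [([242.2, 299.1], 0.89)]
0.5 [229.2 288.5]
0.7 [237.5 295.8]
0.8 [242.  298.9]
0.86 [244.7 300.6]
0.9 [246.6 301.6]
side [([214.1, 310.1], 0.77)]
0.5 [192.8 323.7]
0.7 [203.5 316.5]
0.8 [209.1 313.6]
0.86 [212.5 312. ]
0.9 [214.7 311.1]
```

The hatch follows (about 0.84 rad) and the pull is beginning to rise. Smaller steps from here.

{"fn": "apply_moves", "kwargs": {"motion": [{"hand": 0, "dx": 1, "dy": 0, "dz": 1, "yaw": 0}, {"hand": 0, "dx": 1, "dy": 0, "dz": 3, "yaw": 0}, {"hand": 0, "dx": 1, "dy": 0, "dz": 3, "yaw": 0}]}}

```text
clock: 21.65
position: [0.4525, 0.1597, 0.1162]
ee_rot: [0.001, -0.216, 0.976, 0.0]
ft_force: [0.9, 1.3, 8.3]
opening: 0.0199
finger_force: 117.6
```

```bash
python3 - <<'E'
from h import *
pull()
E
```

```text
t 21.65 out 114.5 down 88.3 F out/up/side [-1.4  8.3  0.8] T [ 0.69 -0.97 -0.01] op 0.0199 r 0.48
```

{"fn": "apply_moves", "kwargs": {"motion": [{"hand": 0, "dx": 1, "dy": 0, "dz": 1, "yaw": 0}, {"hand": 0, "dx": 1, "dy": 0, "dz": 3, "yaw": 0}, {"hand": 0, "dx": 1, "dy": 0, "dz": 3, "yaw": 0}]}}

```text
clock: 21.95
position: [0.4527, 0.1598, 0.1141]
ee_rot: [0.002, -0.216, 0.976, 0.001]
ft_force: [1.0, 0.3, 12.4]
opening: 0.02
finger_force: 118.4
```

```bash
python3 - <<'E'
from h import *
pull()
E
```

```text
t 21.95 out 114.3 down 90.4 F out/up/side [-1.  12.4 -0.2] T [ 0.98 -1.24  0.06] op 0.02 r 0.48
```

```bash
python3 - <<'E'
from h import *
pull()
for c in('scene','side'):
  arm.snapshot(c); print(c,[(np.round(k['position'],1).tolist(),round(k['p'],2)) for k in arm.spot_point('ring',c)[:2]],[(np.round(k['position'],1).tolist(),round(k['p'],2)) for k in arm.spot_point('pole_hook',c)[:1]])
C,u,v=pole()
for c in('scene','side'): print(np.round(proj(c,C+.115*u+.016*v),1))
st()
E
```

```text
t 21.95 out 114.3 down 90.4 F out/up/side [-1.  12.4 -0.2] T [ 0.98 -1.24  0.06] op 0.02 r 0.48
scene [([246.0, 300.6], 0.61)] [([247.1, 303.0], 0.8)]
side [([212.6, 311.1], 0.59)] [([217.5, 308.2], 0.92)]
[247.8 302.2]
[216.6 311.1]
t 22.25 pos [0.4528 0.1598 0.1142] yang 2.0056 z [ 0.004  0.002 -1.   ] F [ 0.8  0.2 12.4] T [ 0.86 -1.22 -0.04] op 0.0202 ff 118.3 q [-0.68  0.26  0.25  2.1  -0.09  0.79  1.63]
```

{"fn": "apply_moves", "kwargs": {"motion": [{"hand": 0, "dx": 0, "dy": 0, "dz": -2, "yaw": 0}, {"hand": 0, "dx": -1, "dy": 0, "dz": -4, "yaw": 0}, {"hand": 0, "dx": -1, "dy": 0, "dz": -4, "yaw": 0}]}}

```text
clock: 22.55
position: [0.4526, 0.1598, 0.1171]
ee_rot: [0.001, -0.216, 0.976, 0.0]
ft_force: [4.8, 2.6, 3.7]
opening: 0.0197
finger_force: 116.8
```

```bash
python3 - <<'E'
from h import *
pull()
E
```

```text
t 22.55 out 114.4 down 87.4 F out/up/side [-5.4  3.7  0.3] T [ 0.69 -1.27 -0.11] op 0.0197 r 0.48
```

{"fn": "apply_moves", "kwargs": {"motion": [{"hand": 0, "dx": -1, "dy": 0, "dz": -2, "yaw": 0}, {"hand": 0, "dx": -3, "dy": 0, "dz": -4, "yaw": 0}, {"hand": 0, "dx": -3, "dy": 0, "dz": -4, "yaw": 0}]}}

```text
clock: 22.85
position: [0.4536, 0.1601, 0.1203]
ee_rot: [-0.001, -0.216, 0.976, -0.0]
ft_force: [1.5, 0.9, 1.0]
opening: 0.02
finger_force: 116.4
```

```bash
python3 - <<'E'
from h import *
pull()
for c in('scene','side'):
  arm.snapshot(c); print(c,[(np.round(k['position'],1).tolist(),round(k['p'],2)) for k in arm.spot_point('ring',c)[:2]])
E
```

```text
t 22.85 out 113.4 down 84.2 F out/up/side [-1.7  1.   0.2] T [ 0.26 -0.42  0.03] op 0.02 r 0.481
scene [([243.8, 301.6], 0.77)]
side [([211.5, 310.8], 0.83)]
```

{"fn": "apply_moves", "kwargs": {"motion": [{"hand": 0, "dx": -1, "dy": 0, "dz": -2, "yaw": 0}, {"hand": 0, "dx": -3, "dy": 0, "dz": -4, "yaw": 0}, {"hand": 0, "dx": -3, "dy": 0, "dz": -4, "yaw": 0}]}}

```text
clock: 23.35
position: [0.4576, 0.162, 0.1249]
ee_rot: [0.0, -0.216, 0.976, 0.0]
ft_force: [0.9, -0.1, 1.7]
opening: 0.0197
finger_force: 116.4
```

```bash
python3 - <<'E'
from h import *
pull()
for c in('scene','side'):
  arm.snapshot(c); print(c,[(np.round(k['position'],1).tolist(),round(k['p'],2)) for k in arm.spot_point('ring',c)[:2]])
pull()
E
```

```text
t 23.35 out 109.0 down 79.6 F out/up/side [-0.8  1.7 -0.5] T [ 0.13 -0.41 -0.06] op 0.0197 r 0.485
scene [([241.8, 300.1], 0.9)]
side [([211.6, 310.3], 0.91), ([424.7, 267.6], 0.57)]
t 23.55 out 109.1 down 79.8 F out/up/side [-1.   2.3 -0.5] T [ 0.15 -0.49  0.01] op 0.0201 r 0.485
```

It's not latched: the spring still pulls with about 3 N after backing off. The pull had grown to about 12.5 N tangentially, mostly vertical. I'll go again with a more outward bias in finer steps.

{"fn": "apply_moves", "kwargs": {"motion": [{"hand": 0, "dx": 3, "dy": 0, "dz": 2, "yaw": 0}, {"hand": 0, "dx": 6, "dy": 0, "dz": 4, "yaw": 0}, {"hand": 0, "dx": 8, "dy": 0, "dz": 6, "yaw": 0}, {"hand": 0, "dx": 8, "dy": 0, "dz": 6, "yaw": 0}]}}

```text
clock: 23.95
position: [0.4516, 0.1595, 0.1192]
ee_rot: [0.002, -0.216, 0.976, 0.001]
ft_force: [4.8, 3.8, 2.0]
opening: 0.0199
finger_force: 116.6
```

```bash
python3 - <<'E'
from h import *
pull()
E
```

```text
t 23.95 out 115.4 down 85.3 F out/up/side [-6.   2.   1.4] T [ 0.7  -1.36 -0.13] op 0.0199 r 0.479
```

{"fn": "apply_moves", "kwargs": {"motion": [{"hand": 0, "dx": 0, "dy": 0, "dz": 1, "yaw": 0}, {"hand": 0, "dx": 1, "dy": 0, "dz": 2, "yaw": 0}, {"hand": 0, "dx": 1, "dy": 0, "dz": 2, "yaw": 0}]}}

```text
clock: 24.25
position: [0.4514, 0.1595, 0.1178]
ee_rot: [0.003, -0.216, 0.976, 0.001]
ft_force: [5.9, 2.3, 5.1]
opening: 0.02
finger_force: 117.2
```

```bash
python3 - <<'E'
from h import *
pull()
E
```

```text
t 24.25 out 115.6 down 86.7 F out/up/side [-6.3  5.1 -0.3] T [ 0.9 -1.6 -0.1] op 0.02 r 0.479
```

{"fn": "apply_moves", "kwargs": {"motion": [{"hand": 0, "dx": 0, "dy": 0, "dz": 1, "yaw": 0}, {"hand": 0, "dx": 0.5, "dy": 0, "dz": 1.5, "yaw": 0}, {"hand": 0, "dx": 0.5, "dy": 0, "dz": 1.5, "yaw": 0}]}}

```text
clock: 24.55
position: [0.4514, 0.1595, 0.1167]
ee_rot: [0.003, -0.216, 0.976, 0.001]
ft_force: [3.9, 1.2, 8.4]
opening: 0.02
finger_force: 117.8
```

```bash
python3 - <<'E'
from h import *
pull()
E
```

```text
t 24.55 out 115.7 down 87.8 F out/up/side [-4.   8.4 -0.5] T [ 1.07 -1.6  -0.12] op 0.02 r 0.479
```

{"fn": "apply_moves", "kwargs": {"motion": [{"hand": 0, "dx": 0, "dy": 0, "dz": 1, "yaw": 0}, {"hand": 0, "dx": 0.5, "dy": 0, "dz": 1.5, "yaw": 0}, {"hand": 0, "dx": 0.5, "dy": 0, "dz": 1.5, "yaw": 0}]}}

```text
clock: 24.85
position: [0.4512, 0.1593, 0.1152]
ee_rot: [0.004, -0.216, 0.976, 0.001]
ft_force: [4.7, 2.6, 7.6]
opening: 0.0202
finger_force: 117.7
```

```bash
python3 - <<'E'
from h import *
pull()
E
```

```text
t 24.85 out 115.9 down 89.3 F out/up/side [-5.4  7.6  0.4] T [ 1.03 -1.79 -0.13] op 0.0202 r 0.478
```

{"fn": "apply_moves", "kwargs": {"motion": [{"hand": 0, "dx": 0.5, "dy": 0, "dz": 1, "yaw": 0}, {"hand": 0, "dx": 0.5, "dy": 0, "dz": 1, "yaw": 0}]}}

```text
clock: 25.05
position: [0.4511, 0.1593, 0.1145]
ee_rot: [0.004, -0.216, 0.976, 0.001]
ft_force: [5.3, 2.6, 9.8]
opening: 0.0202
finger_force: 117.8
```

```bash
python3 - <<'E'
from h import *
pull()
E
```

```text
t 25.05 out 116.0 down 90.0 F out/up/side [-5.9  9.8  0.1] T [ 1.09 -1.88 -0.11] op 0.0202 r 0.478
```

{"fn": "apply_moves", "kwargs": {"motion": [{"hand": 0, "dx": 0.5, "dy": 0, "dz": 1, "yaw": 0}, {"hand": 0, "dx": 0.5, "dy": 0, "dz": 1, "yaw": 0}]}}

```text
clock: 25.25
position: [0.45, 0.1587, 0.1131]
ee_rot: [0.003, -0.216, 0.976, 0.001]
ft_force: [5.3, 3.8, 3.2]
opening: 0.0199
finger_force: 116.8
```

```bash
python3 - <<'E'
from h import *
pull()
E
```

```text
t 25.25 out 117.2 down 91.4 F out/up/side [-6.4  3.2  1.2] T [ 0.8  -1.67 -0.14] op 0.0199 r 0.477
```

The force dropped from about 12.5 to 7 N tangentially, which may be the click. I'll ease off to check that it holds.

{"fn": "apply_moves", "kwargs": {"motion": [{"hand": 0, "dx": -2, "dy": 0, "dz": -1, "yaw": 0}, {"hand": 0, "dx": -4, "dy": 0, "dz": -3, "yaw": 0}, {"hand": 0, "dx": -6, "dy": 0, "dz": -4, "yaw": 0}, {"hand": 0, "dx": -6, "dy": 0, "dz": -4, "yaw": 0}]}}

```text
clock: 25.65
position: [0.4513, 0.1591, 0.1148]
ee_rot: [-0.002, -0.216, 0.976, -0.0]
ft_force: [-0.4, 0.3, -0.4]
opening: 0.0201
finger_force: 116.2
```

```bash
python3 - <<'E'
from h import *
pull()
E
```

```text
t 25.65 out 115.9 down 89.7 F out/up/side [ 0.2 -0.4  0.4] T [0.05 0.03 0.02] op 0.0201 r 0.479
```

{"fn": "apply_moves", "kwargs": {"motion": [{"hand": 0, "dx": -1, "dy": 0, "dz": -2, "yaw": 0}, {"hand": 0, "dx": -1, "dy": 0, "dz": -4, "yaw": 0}, {"hand": 0, "dx": -1, "dy": 0, "dz": -4, "yaw": 0}]}}

```text
clock: 25.95
position: [0.4534, 0.1601, 0.1197]
ee_rot: [-0.0, -0.216, 0.976, -0.0]
ft_force: [0.1, 0.2, -1.3]
opening: 0.0201
finger_force: 116.3
```

```bash
python3 - <<'E'
from h import *
pull()
for c in('scene','side'):
  arm.snapshot(c); print(c,[(np.round(k['position'],1).tolist(),round(k['p'],2)) for k in arm.spot_point('ring',c)[:2]])
pull()
E
```

```text
t 25.95 out 113.6 down 84.8 F out/up/side [-0.1 -1.3  0.2] T [ 0.   -0.02 -0.  ] op 0.0201 r 0.481
scene [([246.8, 300.5], 0.9)]
side [([219.0, 312.5], 0.87), ([300.8, 263.1], 0.71)]
t 26.15 out 113.5 down 84.9 F out/up/side [ 0.1 -1.   0.3] T [-0.04 -0.01 -0.08] op 0.0201 r 0.481
```

Latched: the force is zero with the prong loose and the ring still down. I'll centre the tip in the ring, then withdraw sideways.

{"fn": "apply_moves", "kwargs": {"motion": [{"hand": 0, "dx": -2, "dy": 0, "dz": 0, "yaw": 0}, {"hand": 0, "dx": -2, "dy": -4, "dz": 0, "yaw": 0}, {"hand": 0, "dx": -2, "dy": -8, "dz": 0, "yaw": 0}, {"hand": 0, "dx": -2, "dy": -12, "dz": 0, "yaw": 0}, {"hand": 0, "dx": -2, "dy": -15, "dz": 0, "yaw": 0}, {"hand": 0, "dx": -2, "dy": -15, "dz": 0, "yaw": 0}]}}

```text
clock: 26.75
position: [0.4619, 0.1468, 0.1196]
ee_rot: [0.0, -0.215, 0.977, -0.0]
ft_force: [0.2, -0.6, -0.9]
opening: 0.0201
finger_force: 116.3
```

```bash
python3 - <<'E'
from h import *
pull()
E
```

```text
t 26.75 out 111.5 down 84.9 F out/up/side [ 0.1 -0.9 -0.6] T [-0.04 -0.06 -0.02] op 0.0201 r 0.485
```

{"fn": "apply_moves", "kwargs": {"motion": [{"hand": 0, "dx": 0, "dy": -3, "dz": 0, "yaw": 0}, {"hand": 0, "dx": 0, "dy": -6, "dz": 0, "yaw": 0}, {"hand": 0, "dx": 0, "dy": -6, "dz": 0, "yaw": 0}]}}

```text
clock: 27.05
position: [0.4643, 0.1415, 0.1196]
ee_rot: [0.0, -0.216, 0.976, -0.0]
ft_force: [-0.2, 0.8, -1.4]
opening: 0.02
finger_force: 116.3
```

```bash
python3 - <<'E'
from h import *
pull()
E
```

```text
t 27.05 out 111.4 down 84.9 F out/up/side [-0.2 -1.4  0.8] T [-0.08  0.01  0.07] op 0.02 r 0.485
```

{"fn": "apply_moves", "kwargs": {"motion": [{"hand": 0, "dx": 0, "dy": -4, "dz": 0, "yaw": 0}, {"hand": 0, "dx": 0, "dy": -8, "dz": 0, "yaw": 0}, {"hand": 0, "dx": 0, "dy": -12, "dz": 0, "yaw": 0}, {"hand": 0, "dx": 0, "dy": -16, "dz": 0, "yaw": 0}, {"hand": 0, "dx": 0, "dy": -20, "dz": 0, "yaw": 0}, {"hand": 0, "dx": 0, "dy": -24, "dz": 0, "yaw": 0}, {"hand": 0, "dx": 0, "dy": -24, "dz": 0, "yaw": 0}]}}

```text
clock: 27.75
position: [0.4746, 0.1196, 0.1196]
ee_rot: [0.0, -0.215, 0.977, -0.0]
ft_force: [0.4, 0.0, -0.5]
opening: 0.0203
finger_force: 116.3
```

```bash
python3 - <<'E'
from h import *
pull(); st()
for c in('scene','side'):
  arm.snapshot(c); print(c,[(n,[(np.round(k['position'],1).tolist(),round(k['p'],2)) for k in arm.spot_point(n,c)[:1]]) for n in('ring','pole_hook')])
E
```

```text
t 27.75 out 111.4 down 84.9 F out/up/side [-0.3 -0.5 -0.1] T [-0.02  0.01  0.01] op 0.0203 r 0.489
t 27.75 pos [0.4746 0.1196 0.1196] yang 2.0049 z [ 0. -0. -1.] F [ 0.4  0.  -0.5] T [-0.02  0.01  0.01] op 0.0203 ff 116.3 q [-0.61  0.27  0.27  2.08 -0.1   0.81  1.73]
scene [('ring', [([247.7, 300.1], 0.65)]), ('pole_hook', [([240.4, 308.8], 0.7)])]
side [('ring', [([215.7, 309.9], 0.79)]), ('pole_hook', [])]
```

{"fn": "apply_moves", "kwargs": {"motion": [{"hand": 0, "dx": 3, "dy": -30, "dz": 0, "yaw": 0}, {"hand": 0, "dx": 6, "dy": -65, "dz": 0, "yaw": 0}, {"hand": 0, "dx": 12, "dy": -100, "dz": 0, "yaw": 0}, {"hand": 0, "dx": 20, "dy": -130, "dz": 0, "yaw": 0}, {"hand": 0, "dx": 30, "dy": -150, "dz": -20, "yaw": 0}, {"hand": 0, "dx": 30, "dy": -150, "dz": -60, "yaw": 0}, {"hand": 0, "dx": 30, "dy": -150, "dz": -100, "yaw": 0}, {"hand": 0, "dx": 30, "dy": -150, "dz": -130, "yaw": 0}, {"hand": 0, "dx": 30, "dy": -150, "dz": -130, "yaw": 0}, {"hand": 0, "dx": 30, "dy": -150, "dz": -130, "yaw": 0}]}}

```text
clock: 29.05
position: [0.5104, -0.0282, 0.2498]
ee_rot: [0.001, -0.216, 0.976, 0.0]
ft_force: [-0.4, -0.8, -1.8]
opening: 0.0201
finger_force: 116.3
```

```bash
python3 - <<'E'
from h import *
st(); print(tool([.4934,-.1874,.2],1.477))
E
```

```text
t 29.05 pos [ 0.5104 -0.0282  0.2498] yang 2.0064 z [ 0.001  0.    -1.   ] F [-0.4 -0.8 -1.8] T [0.02 0.04 0.04] op 0.0201 ff 116.3 q [-0.39  0.15  0.37  1.89 -0.06  1.11  2.  ]
(array([  82.7, -137.2,   49.7]), 0.529)
```

{"fn": "apply_moves", "kwargs": {"motion": [{"hand": 0, "dx": 15, "dy": -25, "dz": 0, "yaw": 0.08}, {"hand": 0, "dx": 30, "dy": -50, "dz": 10, "yaw": 0.18}, {"hand": 0, "dx": 46, "dy": -76, "dz": 20, "yaw": 0.29}, {"hand": 0, "dx": 62, "dy": -103, "dz": 30, "yaw": 0.4}, {"hand": 0, "dx": 76, "dy": -126, "dz": 45, "yaw": 0.49}, {"hand": 0, "dx": 82, "dy": -137, "dz": 50, "yaw": 0.529}, {"hand": 0, "dx": 82, "dy": -137, "dz": 70, "yaw": 0.529}, {"hand": 0, "dx": 82, "dy": -137, "dz": 90, "yaw": 0.529}, {"hand": 0, "dx": 82, "dy": -137, "dz": 90, "yaw": 0.529}, {"hand": 0, "dx": 82, "dy": -137, "dz": 90, "yaw": 0.529}]}}

```text
clock: 30.05
position: [0.4935, -0.1865, 0.1593]
ee_rot: [-0.001, 0.046, 0.999, 0.0]
ft_force: [-0.2, -0.7, -1.6]
opening: 0.0203
finger_force: 116.2
```

```bash
python3 - <<'E'
from h import *
st(); print(tool([.4934,-.1874,.0055],1.477))
C,u,v=pole(); print(C,proj('side',C),proj('side',C+.115*u+.016*v))
arm.snapshot('side'); print([(n,[(np.round(k['position'],1).tolist(),round(k['p'],2)) for k in arm.spot_point(n,'side')[:1]]) for n in('pole_grip','pole_hook')])
m=arm.camera_model('wrist'); print('wr pred',proj('wrist',C,m)); w=arm.snapshot('wrist'); print(arm.spot_point('pole_grip','wrist')[:1])
E
```

```text
t 30.05 pos [ 0.4935 -0.1865  0.1593] yang 1.4783 z [-0.002  0.    -1.   ] F [-0.2 -0.7 -1.6] T [-0.04 -0.09  0.01] op 0.0203 ff 116.2 q [-0.18  0.29  0.52  1.97 -0.18  0.93  1.9 ]
(array([ -0.2,  -0.9, 153.8]), 0.001)
[ 0.47751368 -0.18531557  0.21479507] [np.float64(309.63472995754455), np.float64(317.97664776582997)] [np.float64(300.0829284971657), np.float64(374.26835124662557)]
[('pole_grip', [([313.2, 316.6], 0.86)]), ('pole_hook', [([300.4, 371.6], 0.86)])]
wr pred [np.float64(290.75364770438813), np.float64(329.1836335589036)]
[{'position': [278.8, 328.2], 'p': 0.93}]
```

{"fn": "apply_moves", "kwargs": {"motion": [{"hand": 0, "dx": 0, "dy": -1, "dz": 40, "yaw": 0}, {"hand": 0, "dx": 0, "dy": -1, "dz": 80, "yaw": 0}, {"hand": 0, "dx": 0, "dy": -1, "dz": 110, "yaw": 0}, {"hand": 0, "dx": 0, "dy": -1, "dz": 122, "yaw": 0}, {"hand": 0, "dx": 0, "dy": -1, "dz": 130, "yaw": 0}, {"hand": 0, "dx": 0, "dy": -1, "dz": 137, "yaw": 0}, {"hand": 0, "dx": 0, "dy": -1, "dz": 143, "yaw": 0}, {"hand": 0, "dx": 0, "dy": -1, "dz": 148, "yaw": 0}, {"hand": 0, "dx": 0, "dy": -1, "dz": 148, "yaw": 0}]}}

```text
clock: 31.2
position: [0.4937, -0.1882, 0.0115]
ee_rot: [0.0, 0.047, 0.999, 0.0]
ft_force: [-0.1, 0.1, -0.8]
opening: 0.0201
finger_force: 116.3
```

```bash
python3 - <<'E'
from h import *
st(); print(tool([.4934,-.1874,.0055],1.477))
E
```

```text
t 31.2 pos [ 0.4937 -0.1882  0.0115] yang 1.4771 z [ 0.  0. -1.] F [-0.1  0.1 -0.8] T [ 0.05  0.01 -0.02] op 0.0201 ff 116.3 q [-0.07  0.52  0.41  2.07 -0.35  0.62  2.05]
(array([0.4, 0.7, 6. ]), 0.0)
```

{"fn": "apply_moves", "kwargs": {"motion": [{"hand": 0, "dx": 0, "dy": 1, "dz": 2, "yaw": 0}, {"hand": 0, "dx": 0, "dy": 1, "dz": 4, "yaw": 0}, {"hand": 0, "dx": 0, "dy": 1, "dz": 6, "yaw": 0}, {"hand": 0, "dx": 0, "dy": 1, "dz": 6, "yaw": 0}]}}

```text
clock: 31.6
position: [0.4936, -0.1871, 0.0054]
ee_rot: [-0.0, 0.047, 0.999, 0.0]
ft_force: [0.1, 0.7, -0.6]
opening: 0.0197
finger_force: 116.3
```

```bash
python3 - <<'E'
from h import *
st()
E
```

```text
t 31.6 pos [ 0.4936 -0.1871  0.0054] yang 1.4771 z [-0.  0. -1.] F [ 0.1  0.7 -0.6] T [-0.02  0.   -0.04] op 0.0197 ff 116.3 q [-0.07  0.53  0.4   2.07 -0.35  0.61  2.05]
```

{"fn": "apply_moves", "kwargs": {"motion": [{"hand": 0, "dx": 0, "dy": 0, "dz": 1, "yaw": 0}, {"hand": 0, "dx": 0, "dy": 0, "dz": 1, "yaw": 0}, {"hand": 28, "dx": 0, "dy": 0, "dz": 1, "yaw": 0}, {"hand": 35, "dx": 0, "dy": 0, "dz": 1, "yaw": 0}, {"hand": 60, "dx": 0, "dy": 0, "dz": 1, "yaw": 0}, {"hand": 100, "dx": 0, "dy": 0, "dz": 1, "yaw": 0}, {"hand": 100, "dx": 0, "dy": 0, "dz": 1, "yaw": 0}, {"hand": 100, "dx": 0, "dy": 0, "dz": 1, "yaw": 0}], "force": 30}}

```text
clock: 32.4
position: [0.4937, -0.1872, 0.0046]
ee_rot: [-0.0, 0.047, 0.999, -0.0]
ft_force: [-0.4, -0.3, -0.2]
opening: 0.0845
finger_force: 0.0
```

{"fn": "apply_moves", "kwargs": {"motion": [{"hand": 100, "dx": 0, "dy": 0, "dz": -15, "yaw": 0}, {"hand": 100, "dx": 0, "dy": 0, "dz": -40, "yaw": 0}, {"hand": 100, "dx": 0, "dy": 0, "dz": -80, "yaw": 0}, {"hand": 100, "dx": 0, "dy": 0, "dz": -130, "yaw": 0}, {"hand": 100, "dx": 0, "dy": 0, "dz": -180, "yaw": 0}, {"hand": 100, "dx": 0, "dy": 0, "dz": -230, "yaw": 0}, {"hand": 100, "dx": 8, "dy": 0, "dz": -232, "yaw": -0.094}, {"hand": 100, "dx": 8, "dy": 0, "dz": -232, "yaw": -0.094}, {"hand": 100, "dx": 8, "dy": 0, "dz": -232, "yaw": -0.094}]}}

```text
clock: 33.3
position: [0.4851, -0.1861, 0.2358]
ee_rot: [-0.001, 0.001, 1.0, 0.0]
ft_force: [0.2, 0.2, -1.6]
opening: 0.0858
finger_force: 0.0
```

```bash
python3 - <<'E'
from h import *
st(); m=arm.camera_model('wrist'); im=arm.snapshot('wrist'); cv2.imwrite('pics/w9.png',im)
P=lambda r,c,z: atz(*ray('wrist',(r,c),m),z)
hsv=cv2.cvtColor(im,cv2.COLOR_BGR2HSV)
k=cv2.inRange(hsv,(3,110,50),(22,255,255)); k[:110]=0;k[290:]=0;k[:,:285]=0;k[:,375:]=0
ys,xs=np.nonzero(k); pts=np.array([P(r,c,.070)[:2] for r,c in zip(ys,xs)]); c=pts.mean(0); u=np.linalg.svd(pts-c,full_matrices=False)[2][0]; u*=np.sign(u[0])
t=(pts-c)@u; print('n',len(pts),'ang',np.arctan2(u[1],u[0]).round(4),'len',np.ptp(t).round(4),'centre',(c+u*(t.min()+t.max())/2).round(4))
for n in ('pole_grip','pole_hook'): print(n,[(np.round(q['position'],1),round(q['p'],2),P(*q['position'],.061).round(4)) for q in arm.spot_point(n,'wrist')[:1]])
arm.snapshot('side'); arm.snapshot('scene')
for n in ('pole_grip','pole_hook','ring'): print(n,[[(np.round(q['position'],1),round(q['p'],2)) for q in arm.spot_point(n,c)[:1]] for c in('scene','side')])
E
```

```text
t 33.3 pos [ 0.4851 -0.1861  0.2358] yang 1.5689 z [-0.001  0.001 -1.   ] F [ 0.2  0.2 -1.6] T [-0.04  0.02  0.05] op 0.0858 ff 0.0 q [-0.23  0.19  0.55  1.9  -0.11  1.09  1.93]
n 1461 ang -0.0962 len 0.1072 centre [ 0.4706 -0.1857]
pole_grip [(array([193.4, 328.3]), 0.62, array([ 0.4689, -0.1858,  0.061 ]))]
pole_hook [(array([300.9, 334.6]), 0.68, array([ 0.5839, -0.1794,  0.061 ]))]
pole_grip [[(array([241.4, 409.2]), 0.74)], [(array([365. , 318.7]), 0.8)]]
pole_hook [[(array([229.5, 381.9]), 0.72)], [(array([353.1, 368. ]), 0.73)]]
ring [[(array([246. , 302.3]), 0.6)], [(array([218.1, 355.3]), 0.32)]]
```

```bash
python3 -c "
from cell import arm
print(arm.job_done())"
```

```text
the job is handed in; nothing more can be done
None
```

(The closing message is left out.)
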